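# Lid the marbling jars and pack them into the carrier

## Task

Pack up after the marbling class: close every jar standing on the table with the lid of its own colour, slide the closed jars upright one behind another through the mouth of the wooden jar carrier, pushing each fully inside, and then swing the carrier's end door shut. Leave the comb, the brush and the amber bottle where they are; lids whose jar is missing are not needed.

Things in the scene. Friction and masses are not known exactly. Their poses are not given: they have to be found in the camera images.
- jar_red: red squat plastic jar with a paper band round it, washed and empty; upright: body 60 mm across and 44 mm high, then a neck 45 mm across and 16 mm high, 60 mm in all (64 mm with its lid on), about 0.11 kg. Origin: centre of its underside; z up. May be absent on the day (None from the start).
- lid_red: red push-on lid of the red jar, lying on the table the right way up (open side down): 55 mm across, 18 mm high, inside 50 mm across and 14 mm deep, so it drops over a neck with about 2.5 mm to spare all round; 22 g. Origin: centre of its lower rim; when on fully the origin is 46 mm above the jar's. z up. If its jar is absent it is simply spare and is not needed.
- jar_blue: blue squat plastic jar with a paper band round it, washed and empty; upright: body 60 mm across and 44 mm high, then a neck 45 mm across and 16 mm high, 60 mm in all (64 mm with its lid on), about 0.11 kg. Origin: centre of its underside; z up. May be absent on the day (None from the start).
- lid_blue: blue push-on lid of the blue jar, lying on the table the right way up (open side down): 55 mm across, 18 mm high, inside 50 mm across and 14 mm deep, so it drops over a neck with about 2.5 mm to spare all round; 22 g. Origin: centre of its lower rim; when on fully the origin is 46 mm above the jar's. z up. If its jar is absent it is simply spare and is not needed.
- jar_yellow: yellow squat plastic jar with a paper band round it, washed and empty; upright: body 60 mm across and 44 mm high, then a neck 45 mm across and 16 mm high, 60 mm in all (64 mm with its lid on), about 0.11 kg. Origin: centre of its underside; z up. May be absent on the day (None from the start).
- lid_yellow: yellow push-on lid of the yellow jar, lying on the table the right way up (open side down): 55 mm across, 18 mm high, inside 50 mm across and 14 mm deep, so it drops over a neck with about 2.5 mm to spare all round; 22 g. Origin: centre of its lower rim; when on fully the origin is 46 mm above the jar's. z up. If its jar is absent it is simply spare and is not needed.
- jar_green: green squat plastic jar with a paper band round it, washed and empty; upright: body 60 mm across and 44 mm high, then a neck 45 mm across and 16 mm high, 60 mm in all (64 mm with its lid on), about 0.11 kg. Origin: centre of its underside; z up. May be absent on the day (None from the start).
- lid_green: green push-on lid of the green jar, lying on the table the right way up (open side down): 55 mm across, 18 mm high, inside 50 mm across and 14 mm deep, so it drops over a neck with about 2.5 mm to spare all round; 22 g. Origin: centre of its lower rim; when on fully the origin is 46 mm above the jar's. z up. If its jar is absent it is simply spare and is not needed.
- jar_white: white squat plastic jar with a paper band round it, washed and empty; upright: body 60 mm across and 44 mm high, then a neck 45 mm across and 16 mm high, 60 mm in all (64 mm with its lid on), about 0.11 kg. Origin: centre of its underside; z up. May be absent on the day (None from the start).
- lid_white: white push-on lid of the white jar, lying on the table the right way up (open side down): 55 mm across, 18 mm high, inside 50 mm across and 14 mm deep, so it drops over a neck with about 2.5 mm to spare all round; 22 g. Origin: centre of its lower rim; when on fully the origin is 46 mm above the jar's. z up. If its jar is absent it is simply spare and is not needed.
- carrier: jar carrier, fixed to the table: plywood tunnel on a base board, closed at its far end, open at its mouth, roofed by narrow metal straps with a carrying bar over them (highest 127 mm above the table, begins 91 mm in from the mouth). Strap tops 83 mm above the table; first strap begins 41 mm in from the mouth. Origin: below the middle of the mouth, at table level; axes as for the mouth.
- mouth (a point): middle of the carrier's mouth at floor level, 6 mm above the table; x points into the tunnel, y to the door hinge's side, z up. Tunnel inside: 70 mm wide, 252 mm long, 74 mm floor to straps, walls 8 mm thick and 74 mm high, but only 36 mm high over the first 40 mm: room for four jars in single file. In front of the mouth the floor runs on, level, as an open sill 85 mm long, 106 mm wide.
- tunnel_end (a point): middle of the closed end of the tunnel, at floor level, 252 mm from the mouth; axes as for the mouth.
- door (a joint): the carrier's end door on a side hinge: 0 = shut, 2.4 to 2.9 rad as found (swung outwards, past square). Upright hinge axis 4 mm in front of the mouth point and 39 mm to its +y side. Panel 78 mm wide, 8 mm thick, from 8 to 42 mm above the table, a brass finger plate on its outer face near the free edge. Light friction, stays where left, no latch; shut it by pushing its outer face.
- door_edge (a point): point on the door's outer face near its free edge, 65 mm from the hinge axis and halfway up (25 mm above the table); with the door shut, x points into the tunnel as at the mouth, so the outer face looks to -x of this frame.
- comb: wooden marbling comb with steel pins, lying flat, 260 x 22 x 14 mm (pins stick out 40 mm to one side); a bystander. Origin: middle of its underside, x along it.
- brush: marbling brush lying on the table, about 235 mm long, 12 mm thick (bristles 22 mm), x along it, origin about mid-length on the table; a bystander.
- gall_bottle: small closed amber bottle with a white cap, 44 mm across, 95 mm high, standing; a bystander. Origin: centre of its underside.
Mind the look-alikes: they are no part of the job. There is more than one size of the jar_blue; the job needs the middle-sized.

How it is judged (in metres and radians):
On the way:
1. every jar of the day stands inside the carrier, closed with its own lid (z of lid_red in the frame of jar_red between 0.0435 and 0.049 m and horizontal distance between lid_red and jar_red below 0.006 m and angle between each of lid_red, lid_blue, lid_yellow, lid_green, lid_white's own z axis and vertical below 0.12 rad and x of jar_red in the frame of mouth between 0.026 and 0.232 m and y of jar_red in the frame of mouth between -0.012 and 0.012 m and z of each of jar_red, jar_blue, jar_yellow, jar_green, jar_white in the frame of mouth below 0.006 m and angle between each of jar_red, jar_blue, jar_yellow, jar_green, jar_white's own z axis and vertical below 0.1 rad and z of lid_blue in the frame of jar_blue between 0.0435 and 0.049 m and horizontal distance between lid_blue and jar_blue below 0.006 m and x of jar_blue in the frame of mouth between 0.026 and 0.232 m and y of jar_blue in the frame of mouth between -0.012 and 0.012 m and z of lid_yellow in the frame of jar_yellow between 0.0435 and 0.049 m and horizontal distance between lid_yellow and jar_yellow below 0.006 m and x of jar_yellow in the frame of mouth between 0.026 and 0.232 m and y of jar_yellow in the frame of mouth between -0.012 and 0.012 m and z of lid_green in the frame of jar_green between 0.0435 and 0.049 m and horizontal distance between lid_green and jar_green below 0.006 m and x of jar_green in the frame of mouth between 0.026 and 0.232 m and y of jar_green in the frame of mouth between -0.012 and 0.012 m and z of lid_white in the frame of jar_white between 0.0435 and 0.049 m and horizontal distance between lid_white and jar_white below 0.006 m and x of jar_white in the frame of mouth between 0.026 and 0.232 m and y of jar_white in the frame of mouth between -0.012 and 0.012 m), for 0.2 s.
At the end, for the whole second after the job is handed in: Every jar present stands upright (0.1 rad) and at rest on the tunnel floor, its centre at least 26 mm in from the mouth, its own colour's lid fully on (origin 43.5 to 49 mm above the jar's, within 6 mm of its axis, level to 0.12 rad); door within 0.08 rad of shut (all of step 1 and linear speed of each of jar_red, jar_blue, jar_yellow, jar_green, jar_white below 0.02 m/s and value of joint door below 0.08 rad); the robot touches nothing.
It fails at once if the comb is moved by more than 40 mm (distance of comb from where it was at the start of the episode above 0.04 m).
It fails at once if the brush is moved by more than 40 mm (distance of brush from where it was at the start of the episode above 0.04 m).
It fails at once if the amber bottle is moved by more than 40 mm (distance of gall_bottle from where it was at the start of the episode above 0.04 m).
Of jar_red, jar_blue, jar_yellow, jar_green, jar_white only 3 to 4 are there at a start; the rules pass over those that are not, and their reading is None.
At some moment in a run one of jar_red, lid_red, jar_blue, lid_blue, jar_yellow, lid_yellow, jar_green, lid_green, jar_white, lid_white may be knocked a few centimetres aside while the robot is not near it.
It also fails if it takes over 210 s, if anything falls off the work surface, if the arm or the gripper's body presses on something with over 40 N, if the wrist force passes 120 N, or if a joint passes its speed limit or range.

## Robot

A 6-joint arm with a two-finger parallel gripper is mounted at the origin on the work surface. World frame = base frame: x ahead of the robot, y to its left, z up, the work surface at z = 0. Lengths are in m, angles in degrees, forces in N, time in s.
With the tool pointing down it reaches from about 0.325 to 0.775 m from the base axis. Payload 5.5 kg.
Tool frame: the origin (TCP) lies at the very end of the fingers, on their centre line; the grasp point (between the pads) lies 19 mm behind it (ctrl.tcp_to_grasp is the distance from the TCP to the grasp point, in m); z points along the fingers, y is the direction in which the jaws open and shut (so a half turn about z gives the same grasp; the last joint's range is limited). The gripper opens to 85 mm and grips with 20 to 120 N. Pads are 22 mm wide; open, the fingers measure 114 mm over their backs; the gripper's body (76 mm by 85 mm) begins 54 mm behind the grasp point. The pads swing forward as they close: fully open they stand 13 mm farther back than shut.
Start: joints at [-69.425, 5.22, 70.514, -0, 104.267, -3.249], TCP at [0.242, -0.549, 0.231] pointing down, gripper open.
Joint ranges: [-164.24, 164.24], [-49.07, 125.15], [9.68, 141.18], [-86.29, 266.29], [3.28, 154.24], [-151.56, 151.56]. Speed limits (degrees/s): [147.25, 147.25, 172.46, 180, 180, 180].

## Interface

Orientations are given as [roll, pitch, yaw] about the fixed x, y, z axes, in that order (R = Rz(yaw) Ry(pitch) Rx(roll)).
In Python, from station import ctrl gives the robot as it stands.
- The arm moves only by the tool play_rows, never from a script. Its argument "deltas" is a list of rows, each a list of 7 numbers: the finger opening in m, from 0 to 0.0854, then the shift along the tool's x, y, z in m, then the turn, a rotation vector about the tool's x, y, z in degrees. In form: [[hand, x, y, z, wx, wy, wz], ...]. A call has 1 to 10 rows; each row is the pose to reach, as a shift and turn from the pose measured when the call began, along the tool's axes at that moment; what a row does not reach only later rows make up. A row lasts 1/8 s, in which the tool goes at most 62.5 mm and 10.7 degrees, less where a joint would pass 70% of its speed; a pose out of reach is approached as far as the arm can. A call with a gripper value outside its range is refused whole. The fingers move at their own pace and stop on an object; the grip force is fixed at half the most. Time passes only in rows, so rows that repeat a pose let the fingers close. It gives the time, the measured TCP pose, the force and the opening at its end, in the units of the state.
- ctrl.get_state(): the state, without advancing time (a new reading comes with each control period).
- ctrl.grab_frame(name): name is "scene" or "top"; returns a dict with "img" (384x512x3 uint8, red, green, blue), "mtx" (3x3 intrinsics, pixels), "view" (4x4, takes a point from world to camera coordinates). Camera axes: x right, y down, z forward; pixel columns grow to the right and rows downward; lengths in m; the calibration is good to about 2 mm. A picture is of the moment at which its call begins. There is no depth.
- ctrl.close_job(): hands the job in, once; it reports no verdict.
The state is a dict: "time": time; "qpos": joint angles; "qvel": joint speeds; "joint_torque": joint torques, N m; "eef_pos": TCP position; "eef_rot": TCP orientation; "contact_force": force on the tool from outside, world axes, zero at the start; "ft_torque": the same for the moment, N m; "grip_width": finger opening in m.
Only numpy, scipy, OpenCV 4.12 (cv2) and the standard library are available. Lean on these libraries where they do the work, as an engineer would, in place of code of your own. Each camera call takes 0.05 s, during which the arm holds its last target. There are 200 camera calls.

## Working session

There is one attempt and no reset: what is moved stays moved. The work goes in short steps, Python scripts to look and compute and a tool call to move; the robot and the scene stay as the last step left them, time stands still between calls to the robot, and variables do not carry over. Pictures are saved under pics/ and viewed, about 12 in all and at most 16, crops included, and the job is handed in when it is done.

Besides the shell and the picture viewer there is one more tool, called by a JSON object that holds its "name" and its "arguments", one argument or row to a line. play_rows: Moves the arm, as the interface text tells. Its arguments: {"type":"object","properties":{"deltas":{"type":"array"}},"required":["deltas"]}

```bash
ls; mkdir -p pics; cat > h.py <<'E'
import numpy as np, cv2
from station import ctrl
def grab(n,f=None,crop=None,s=1):
    d=ctrl.grab_frame(n); im=d["img"][:,:,::-1].copy()
    np.savez(f"cal_{n}.npz",K=d["mtx"],V=d["view"]); cv2.imwrite(f"last_{n}.png",im)
    if f: save(im,f,crop,s)
    return im
def save(im,f,crop=None,s=1):
    if crop: u0,v0,u1,v1=crop; im=im[v0:v1,u0:u1]
    cv2.imwrite(f"pics/{f}.png",cv2.resize(im,None,fx=s,fy=s,interpolation=cv2.INTER_CUBIC))
def p2w(n,u,v,z):
    c=np.load(f"cal_{n}.npz");K,V=c["K"],c["V"];R,t=V[:3,:3],V[:3,3]
    d=R.T@np.linalg.inv(K)@[u,v,1];o=-R.T@t
    return o+d*(z-o[2])/d[2]
def w2p(n,p):
    c=np.load(f"cal_{n}.npz");q=c["K"]@(c["V"]@[*p,1])[:3];return q[:2]/q[2]
E
python3 - <<'E'
from h import *
a=grab("top","top1",None,1.5);b=grab("scene","scene1",None,1.5)
s=ctrl.get_state();print(s)
for n in("top","scene"):
  c=np.load(f"cal_{n}.npz");print(c["K"],c["V"])
E
```

```text
pics
{'time': 0.1, 'qpos': array([-6.94258288e+01,  5.25900219e+00,  7.05749288e+01, -1.16087832e-04,
        1.04266778e+02, -3.24854939e+00]), 'qvel': array([-0.07516365, -0.07138921, -0.16222803,  0.02832056,  0.06385891,
        0.00209435]), 'joint_torque': array([ 3.47051086e-03, -4.60213959e+01, -4.19219542e+01,  1.08903384e-04,
        1.05505399e-02,  3.35078857e-05]), 'eef_pos': array([ 0.2422552 , -0.54864423,  0.23026227]), 'eef_rot': array([-1.79899447e+02, -5.59453577e-03,  2.38226872e+01]), 'contact_force': array([0.33500893, 0.1628605 , 0.10736242]), 'ft_torque': array([ 0.01537376, -0.02229072,  0.03191162]), 'grip_width': 0.0854863154979761}
[[476.40288888   0.         253.9628068 ]
 [  0.         476.40288888 189.26477477]
 [  0.           0.           1.        ]] [[-0.00990563 -0.99982957 -0.01557927  0.05446564]
 [-0.98423507  0.01250014 -0.17642302  0.54036686]
 [ 0.17658769  0.01358608 -0.98419114  1.12117656]
 [ 0.          0.          0.          1.        ]]
[[439.85852078   0.         249.97771636]
 [  0.         439.85852078 193.74370323]
 [  0.           0.           1.        ]] [[ 0.68268144  0.73058753 -0.01370817 -0.38786358]
 [ 0.40058487 -0.38987568 -0.82917351 -0.15844618]
 [-0.61112831  0.56057008 -0.5588232   1.51626863]
 [ 0.          0.          0.          1.        ]]
```

View pics/top1.png

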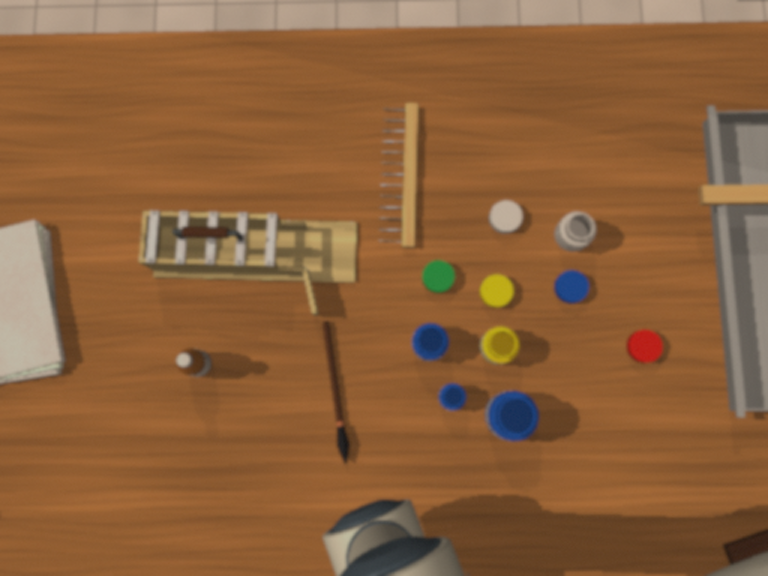

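View pics/scene1.png

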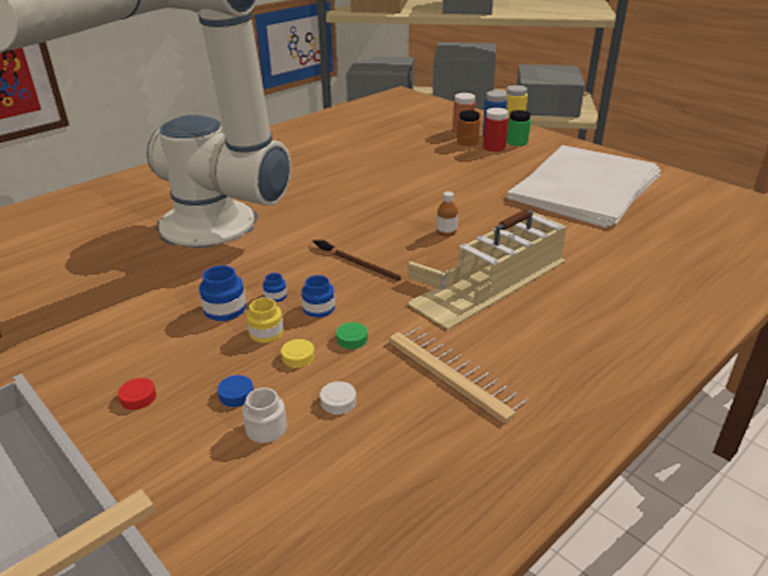

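The blue candidates in the top view (1.5× px) are small at (453,397), middle at (431,341) and large at (513,416). The middle one, at about 60 mm, fits the description. White and yellow jars are present; red and green are absent. I'll confirm with crops.

```bash
python3 - <<'E'
from h import *
a=cv2.imread("last_top.png")
save(a,"jars",(270,125,450,300),4.4)
save(a,"car",(88,130,248,215),5)
E
```

```text
(no output)
```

View pics/jars.png

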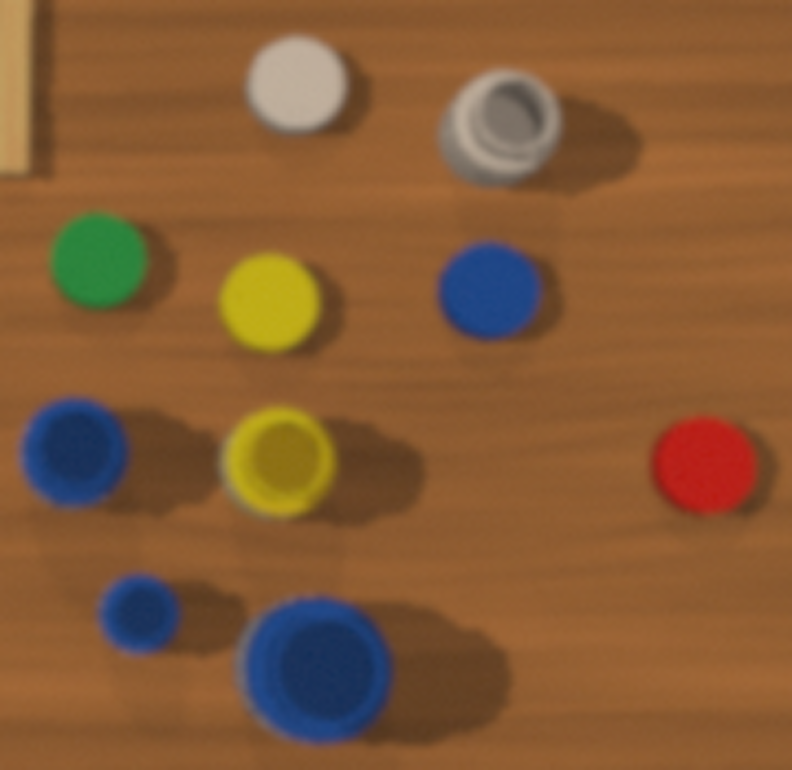

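View pics/car.png

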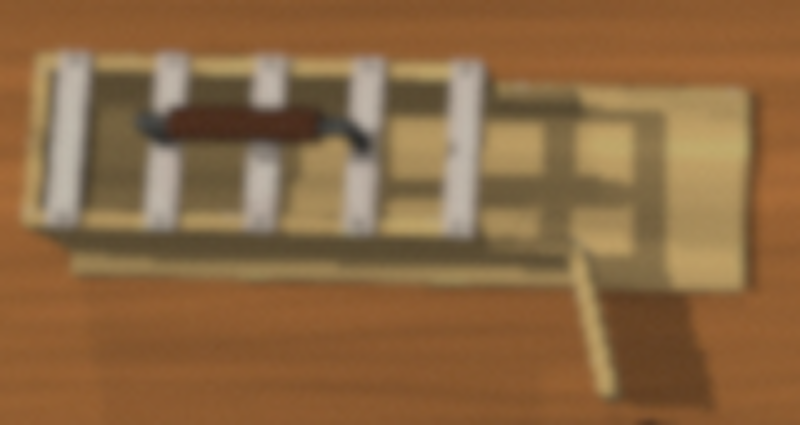

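The crops (px 4.4×) show the middle blue jar at (75,451), about 106 px ≈ 60 mm across, against 78 px for the small one and 150 px for the large. That confirms it. Yellow jar rim is at (286,458) and white jar rim at (512,115). Lids: white (298,84), yellow (270,302), blue (490,291). Carrier crop (5×): sill corners (750,90) and (745,290), near base edge (72,272) to (745,290), door from (575,248) to (607,395).

```bash
python3 - <<'E'
from h import *
np.set_printoptions(precision=4,suppress=True)
f=lambda x,y,z:p2w("top",270+(x+.5)/4.4-.5,125+(y+.5)/4.4-.5,z)
for n,x,y,z in [("lw",298,84,.018),("ly",270,302,.018),("lb",490,291,.018),("lg",99,260,.018),("lr",706,466,.018),
 ("jb",76,449,.06),("jb body",75,452,.044),("jy",286,458,.06),("jy sil",279,462,.044),("jw",512,115,.06),("small",141,612,.04),("big",325,668,.08)]:
  print(n,f(x,y,z))
g=lambda x,y,z:p2w("top",88+(x+.5)/5-.5,130+(y+.5)/5-.5,z)
for q in [(750,90,.006),(745,290,.006),(72,272,.006),(575,248,.042),(607,395,.042),(465,60,.083),(460,235,.083),(70,52,.083),(62,225,.083),(482,60,.083),(478,235,.083)]:print(q,g(*q))
E
```

```text
lw [ 0.6621 -0.1656  0.018 ]
ly [ 0.5338 -0.1444  0.018 ]
lb [ 0.5386 -0.2698  0.018 ]
lg [ 0.5594 -0.0476  0.018 ]
lr [ 0.4375 -0.3847  0.018 ]
jb [ 0.4469 -0.0297  0.06  ]
jb body [ 0.4469 -0.03    0.044 ]
jy [ 0.4407 -0.1435  0.06  ]
jy sil [ 0.4401 -0.1421  0.044 ]
jw [ 0.6308 -0.2769  0.06  ]
small [ 0.3594 -0.0643  0.04  ]
big [ 0.3285 -0.1564  0.08  ]
(750, 90, 0.006) [0.6586 0.0902 0.006 ]
(745, 290, 0.006) [0.5534 0.0932 0.006 ]
(72, 272, 0.006) [0.5672 0.4384 0.006 ]
(575, 248, 0.042) [0.5691 0.1757 0.042 ]
(607, 395, 0.042) [0.4953 0.1593 0.042 ]
(465, 60, 0.083) [0.6547 0.2251 0.083 ]
(460, 235, 0.083) [0.5679 0.226  0.083 ]
(70, 52, 0.083) [0.6615 0.4183 0.083 ]
(62, 225, 0.083) [0.5753 0.4182 0.083 ]
(482, 60, 0.083) [0.6546 0.2168 0.083 ]
(478, 235, 0.083) [0.5678 0.2173 0.083 ]
```

```bash
cat >> h.py <<'E'
from scipy.spatial.transform import Rotation as Ro
def d(x,y,z,yaw=-2.2,frm=None):
    "shift/turn in tool axes of state (or of frm=(x,y,z,yaw)) to the target, mm/deg"
    if frm: p=np.array(frm[:3]);R=Ro.from_euler("xyz",[180,0,frm[3]],degrees=True)
    else: s=ctrl.get_state();p=s["eef_pos"];R=Ro.from_euler("xyz",s["eef_rot"],degrees=True)
    T=Ro.from_euler("xyz",[180,0,yaw],degrees=True)
    print(np.round(1000*R.inv().apply(np.array([x,y,z])-p),1),np.round((R.inv()*T).as_rotvec(degrees=True),1))
OB=dict(ly=(331,193),lb=(381,191),lw=(337,144),jb=(287,227),jy=(334,229),jw=(385,153))
def track():
    "displacement in px of objects against the first picture, with score"
    ref=cv2.imread("ref.png");im=grab("top");o={}
    for k,(u,v) in OB.items():
        t=ref[v-16:v+17,u-16:u+17];w=im[v-50:v+51,u-50:u+51]
        m=cv2.matchTemplate(w,t,cv2.TM_CCOEFF_NORMED);_,sc,_,l=cv2.minMaxLoc(m);o[k]=(l[0]-34,l[1]-34,round(sc,2))
    print(o)
def st():
    s=ctrl.get_state();print(s["time"],np.round(s["eef_pos"],4),np.round(s["eef_rot"],1),np.round(s["contact_force"],1),round(s["grip_width"],4))
E
cp last_top.png ref.png
python3 - <<'E'
from h import *
track();d(.534,-.1443,.10);d(.534,-.1443,.0045,frm=(.534,-.1443,.10,-2.2))
print(w2p("scene",(.534,-.144,.018))*1.5,w2p("scene",(.4405,-.143,.06))*1.5,w2p("scene",(.631,-.277,.06))*1.5,w2p("scene",(.662,-.1656,.018))*1.5)
E
```

```text
{'ly': (0, 0, 1.0), 'lb': (0, 0, 1.0), 'lw': (0, 0, 1.0), 'jb': (0, 0, 1.0), 'jy': (0, 0, 1.0), 'jw': (0, 0, 1.0)}
[ 430.2 -251.9  130.8] [-0.1  0.  26. ]
[ 0.  -0.  95.5] [0. 0. 0.]
[297.67352784 348.65187207] [262.93943007 304.59473381] [262.68066528 397.49420598] [337.5822184  392.89140082]
```

{"name": "play_rows", "arguments": {
  "deltas": [
    [0.08,0.05,-0.03,0,0,0,6],
    [0.08,0.1,-0.06,0.02,0,0,12],
    [0.08,0.15,-0.09,0.04,0,0,18],
    [0.08,0.2,-0.12,0.06,0,0,24],
    [0.08,0.25,-0.15,0.08,0,0,26],
    [0.08,0.3,-0.18,0.1,0,0,26],
    [0.08,0.35,-0.21,0.1,0,0,26],
    [0.08,0.4,-0.235,0.12,0,0,26],
    [0.08,0.43,-0.252,0.131,0,0,26],
    [0.08,0.43,-0.252,0.131,0,0,26]
  ]
}}

```text
time: 1.4
eef_pos: [0.5339, -0.1419, 0.0979]
eef_rot: [-179.8, 0.2, -2.0]
contact_force: [-0.1, 0.3, 0.7]
grip_width: 0.0802
```

```bash
python3 - <<'E'
from h import *
st();d(.534,-.1443,.0045);track()
E
```

```text
1.4 [ 0.5339 -0.1419  0.0979] [-179.8    0.2   -2. ] [-0.1  0.3  0.7] 0.0802
[ 0.5  2.7 93.4] [-0.2  0.2  0.2]
{'ly': (-3, 3, 0.45), 'lb': (-4, -3, 0.31), 'lw': (28, 2, 0.44), 'jb': (-1, 0, 0.95), 'jy': (0, -1, 0.53), 'jw': (13, 0, 0.54)}
```

{"name": "play_rows", "arguments": {
  "deltas": [
    [0.08,0,0.002,0.045,0,0,0],
    [0.08,0,0.002,0.08,0,0,0],
    [0.08,0,0.002,0.0935,0,0,0],
    [0.08,0,0.002,0.0935,0,0,0],
    [0.07,0,0.002,0.0935,0,0,0],
    [0.06,0,0.002,0.0935,0,0,0],
    [0.05,0,0.002,0.0935,0,0,0],
    [0.05,0,0.002,0.0935,0,0,0]
  ]
}}

```text
time: 2.45
eef_pos: [0.5345, -0.1456, 0.0078]
eef_rot: [-180.0, -0.0, -2.0]
contact_force: [-1.6, 0.5, 6.2]
grip_width: 0.052
```

{"name": "play_rows", "arguments": {
  "deltas": [
    [0.05,0,0,0,0,0,0],
    [0.05,0,0,-0.05,0,0,0],
    [0.05,0,0,-0.1,0,0,0],
    [0.05,0,0,-0.1,0,0,0]
  ]
}}

```text
time: 2.95
eef_pos: [0.5371, -0.1465, 0.1139]
eef_rot: [179.9, -0.6, -2.0]
contact_force: [0.5, -0.9, -0.7]
grip_width: 0.052
```

```bash
python3 - <<'E'
from h import *
a=grab("scene");s=ctrl.get_state();st();u,v=w2p("scene",s["eef_pos"]).astype(int)
save(a,"held",(u-60,v-50,u+60,v+50),6)
d(.4405,-.1432,.104)
E
```

```text
3.0 [ 0.5358 -0.1461  0.1106] [179.9  -0.3  -2. ] [ 0.3  0.6 -1.1] 0.052
[-95.4   0.5   6.1] [ 0.1 -0.3  0.2]
```

View pics/held.png

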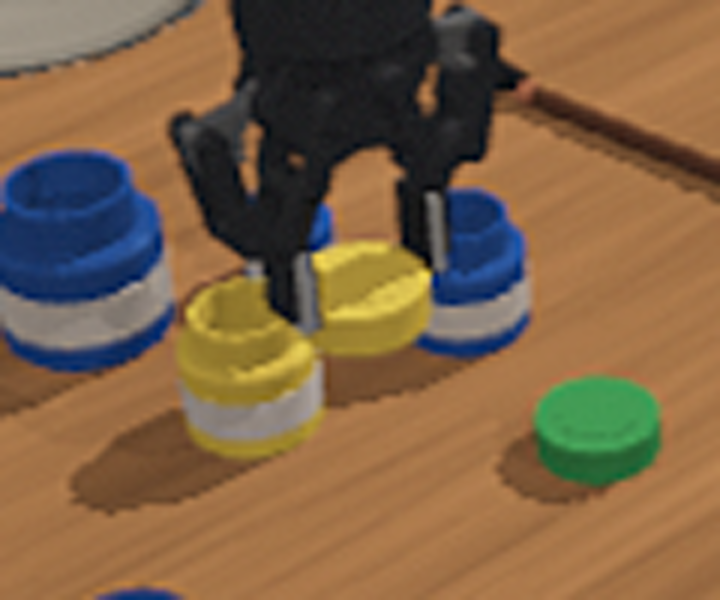

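Yellow lid is held level at crop (370,290). Next I carry it over the yellow jar.

{"name": "play_rows", "arguments": {
  "deltas": [
    [0.05,-0.03,0,0,0,0,0],
    [0.05,-0.065,0.001,0,0,0,0],
    [0.05,-0.0948,0.001,0,0,0,0],
    [0.05,-0.0948,0.0018,0.03,0,0,0],
    [0.05,-0.0948,0.0018,0.03,0,0,0],
    [0.05,-0.0948,0.0018,0.03,0,0,0]
  ]
}}

```text
time: 3.75
eef_pos: [0.4411, -0.1444, 0.0799]
eef_rot: [180.0, -0.3, -2.0]
contact_force: [0.3, 0.3, -0.8]
grip_width: 0.0521
```

```bash
python3 - <<'E'
from h import *
st();a=grab("scene");s=ctrl.get_state();u,v=w2p("scene",s["eef_pos"]).astype(int)
d(.4412,-.1445,.054)
save(a,"over",(u-35,v-30,u+35,v+35),9)
E
```

```text
3.75 [ 0.4411 -0.1444  0.0799] [180.   -0.3  -2. ] [ 0.3  0.3 -0.8] 0.0521
[-0.5 -0.  26.5] [ 0.1 -0.3  0.2]
```

View pics/over.png

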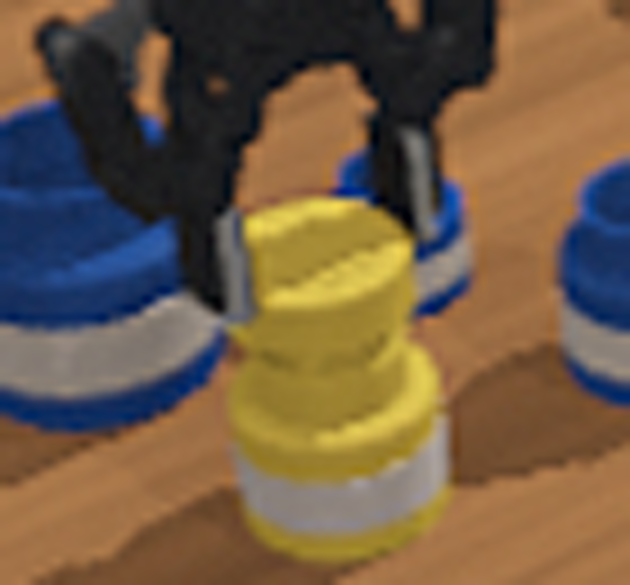

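The lid sits above the neck in crop px (lid right edge ~412, neck 243–405), possibly 1–2 mm to the left. I'll lower it and watch the force.

{"name": "play_rows", "arguments": {
  "deltas": [
    [0.05,0,0,0.008,0,0,0],
    [0.05,0,0,0.012,0,0,0],
    [0.05,0,0,0.015,0,0,0],
    [0.05,0,0,0.017,0,0,0],
    [0.05,0,0,0.017,0,0,0]
  ]
}}

```text
time: 4.42
eef_pos: [0.4415, -0.1445, 0.0634]
eef_rot: [179.9, -0.3, -2.0]
contact_force: [0.1, -0.7, 0.5]
grip_width: 0.0522
```

```bash
python3 - <<'E'
from h import *
st();a=grab("scene");s=ctrl.get_state();u,v=w2p("scene",s["eef_pos"]).astype(int)
# column extents of yellow per row
h=cv2.cvtColor(a,cv2.COLOR_BGR2HSV);m=((h[...,0]>20)&(h[...,0]<35)&(h[...,1]>130))
for r in range(v-15,v+35,2):
  c=np.where(m[r,u-25:u+25])[0]; print(r,(c.min()+u-25,c.max()+u-25,len(c)) if len(c) else 0)
E
```

```text
4.425 [ 0.4415 -0.1445  0.0634] [179.9  -0.3  -2. ] [ 0.1 -0.7  0.5] 0.0522
187 0
189 0
191 0
193 (np.int64(175), np.int64(175), 1)
195 (np.int64(168), np.int64(182), 15)
197 (np.int64(167), np.int64(184), 18)
199 (np.int64(167), np.int64(184), 18)
201 (np.int64(168), np.int64(184), 17)
203 (np.int64(168), np.int64(185), 18)
205 (np.int64(168), np.int64(185), 18)
207 (np.int64(168), np.int64(187), 20)
209 (np.int64(165), np.int64(187), 23)
211 (np.int64(165), np.int64(187), 23)
213 (np.int64(165), np.int64(186), 22)
215 (np.int64(166), np.int64(185), 20)
217 (np.int64(167), np.int64(181), 15)
219 (np.int64(172), np.int64(176), 2)
221 (np.int64(187), np.int64(188), 2)
223 (np.int64(166), np.int64(187), 5)
225 (np.int64(168), np.int64(184), 10)
227 (np.int64(171), np.int64(181), 11)
229 0
231 0
233 0
235 0
```

{"name": "play_rows", "arguments": {
  "deltas": [
    [0.05,0,0,0.003,0,0,0],
    [0.05,0,0,0.006,0,0,0],
    [0.05,0,0,0.008,0,0,0],
    [0.05,0,0,0.01,0,0,0],
    [0.05,0,0,0.01,0,0,0]
  ]
}}

```text
time: 5.1
eef_pos: [0.4417, -0.1446, 0.0538]
eef_rot: [179.9, -0.3, -2.0]
contact_force: [-1.0, -0.0, 2.2]
grip_width: 0.0519
```

Seated (2.2 N at 46 mm above). Release and take the body.

{"name": "play_rows", "arguments": {
  "deltas": [
    [0.06,0,0,0,0,0,0],
    [0.07,0,0,0,0,0,0],
    [0.08,0,0,0,0,0,0],
    [0.082,0,0,0.01,0,0,0],
    [0.082,0,0,0.025,0,0,0],
    [0.082,0,0,0.039,0,0,0],
    [0.082,0,0,0.039,0,0,0]
  ]
}}

```text
time: 5.98
eef_pos: [0.4406, -0.1441, 0.0125]
eef_rot: [-180.0, -0.1, -2.0]
contact_force: [0.1, -0.0, -0.5]
grip_width: 0.0823
```

{"name": "play_rows", "arguments": {
  "deltas": [
    [0.07,0,0,0,0,0,0],
    [0.06,0,0,0,0,0,0],
    [0.05,0,0,0,0,0,0],
    [0.05,0,0,0,0,0,0],
    [0.05,0,0,0,0,0,0],
    [0.05,0,0,-0.02,0,0,0],
    [0.05,0,0,-0.06,0,0,0],
    [0.05,0,0,-0.07,0,0,0],
    [0.05,0,0,-0.07,0,0,0]
  ]
}}

```text
time: 7.1
eef_pos: [0.4405, -0.1442, 0.0823]
eef_rot: [-180.0, -0.2, -2.0]
contact_force: [-0.5, 0.5, -1.9]
grip_width: 0.058
```

```bash
python3 - <<'E'
from h import *
st();a=grab("scene");s=ctrl.get_state();u,v=w2p("scene",s["eef_pos"]).astype(int)
d(.609,.1506,.09);track()
save(a,"jarheld",(u-50,v-40,u+50,v+45),6)
E
```

```text
7.1 [ 0.4405 -0.1442  0.0823] [-180.    -0.2   -2. ] [-0.5  0.5 -1.9] 0.058
[ 158.5 -300.3   -8.5] [-0.  -0.   0.2]
{'ly': (-13, -4, 0.38), 'lb': (2, -34, 0.35), 'lw': (0, 0, 1.0), 'jb': (0, 0, 1.0), 'jy': (-8, 24, 0.39), 'jw': (0, 0, 1.0)}
```

View pics/jarheld.png

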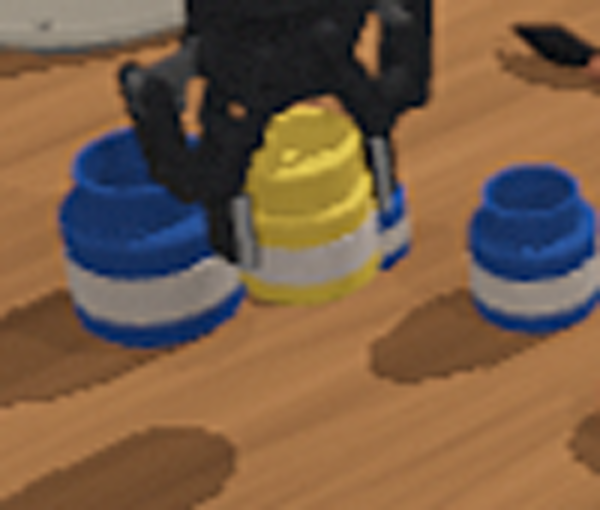

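Closed yellow jar is held upright at crop (310,210), with the lid on. I'm carrying it to the sill.

{"name": "play_rows", "arguments": {
  "deltas": [
    [0.05,0.02,-0.03,0,0,0,0],
    [0.05,0.04,-0.065,-0.005,0,0,0],
    [0.05,0.06,-0.105,-0.008,0,0,0],
    [0.05,0.08,-0.145,-0.008,0,0,0],
    [0.05,0.1,-0.185,-0.008,0,0,0],
    [0.05,0.12,-0.225,-0.008,0,0,0],
    [0.05,0.14,-0.265,-0.008,0,0,0],
    [0.05,0.155,-0.29,-0.008,0,0,0],
    [0.05,0.1585,-0.3,-0.008,0,0,0],
    [0.05,0.1585,-0.3,-0.008,0,0,0.2]
  ]
}}

```text
time: 8.45
eef_pos: [0.6079, 0.1504, 0.0874]
eef_rot: [-180.0, 0.2, -2.2]
contact_force: [-0.8, -0.2, -1.2]
grip_width: 0.0585
```

```bash
python3 - <<'E'
from h import *
st();d(.609,.1506,.0185);track()
E
```

```text
8.45 [0.6079 0.1504 0.0874] [-180.     0.2   -2.2] [-0.8 -0.2 -1.2] 0.0585
[ 1.3 -0.2 68.9] [-0.   0.2  0. ]
{'ly': (29, 6, 0.33), 'lb': (0, 0, 0.92), 'lw': (0, 0, 0.99), 'jb': (0, 0, 1.0), 'jy': (34, 3, 0.45), 'jw': (0, 0, 0.85)}
```

{"name": "play_rows", "arguments": {
  "deltas": [
    [0.05,0.001,0,0.03,0,0,0],
    [0.05,0.001,0,0.055,0,0,0],
    [0.05,0.001,0,0.064,0,0,0],
    [0.05,0.001,0,0.0685,0,0,0],
    [0.05,0.001,0,0.0685,0,0,0]
  ]
}}

```text
time: 9.12
eef_pos: [0.6093, 0.1495, 0.0205]
eef_rot: [-180.0, 0.0, -2.3]
contact_force: [0.4, 0.1, -1.7]
grip_width: 0.0585
```

```bash
python3 - <<'E'
from h import *
st();a=grab("top");save(a,"sill",(170,130,260,210),8)
E
```

```text
9.125 [0.6093 0.1495 0.0205] [-180.     0.    -2.3] [ 0.4  0.1 -1.7] 0.0585
```

View pics/sill.png

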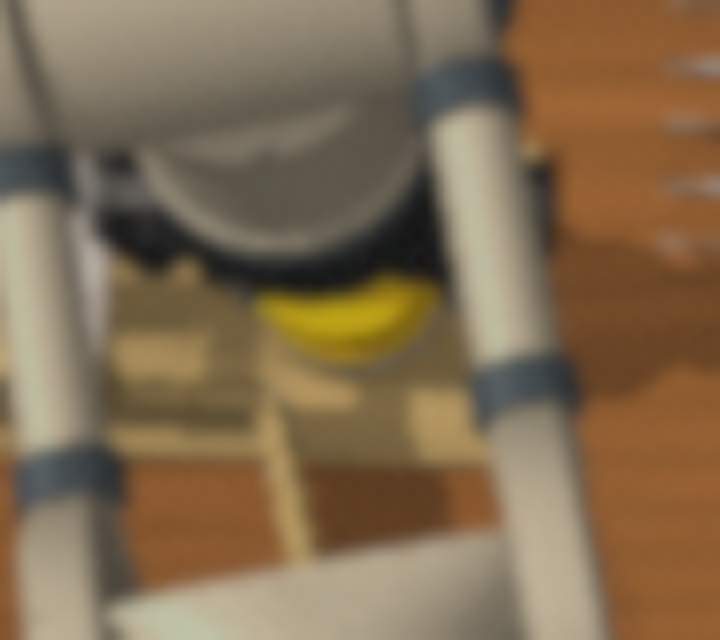

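The jar is in place over the sill at crop (350,320), clear of the door. I'll lower the last 2 mm, release and lift.

{"name": "play_rows", "arguments": {
  "deltas": [
    [0.05,0,0,0.002,0,0,0],
    [0.05,0,0,0.0025,0,0,0],
    [0.062,0,0,0.0025,0,0,0],
    [0.07,0,0,0.0025,0,0,0],
    [0.072,0,0,0.0025,0,0,0],
    [0.072,0,0,-0.02,0,0,0],
    [0.072,0,0,-0.06,0,0,0],
    [0.072,0,0,-0.09,0,0,0],
    [0.03,0,0.05,-0.09,0,0,0],
    [0,0,0.085,-0.09,0,0,0]
  ]
}}

```text
time: 10.42
eef_pos: [0.6063, 0.0635, 0.1114]
eef_rot: [-180.0, -0.1, -2.2]
contact_force: [-0.6, -0.2, -0.6]
grip_width: 0.0366
```

```bash
python3 - <<'E'
from h import *
st();a=grab("top");save(a,"sill2",(170,130,260,210),8)
d(.6057,.075,.03);d(.6087,.166,.03,frm=(.6057,.075,.03,-2.2))
E
```

```text
10.425 [0.6063 0.0635 0.1114] [-1.8e+02 -1.0e-01 -2.2e+00] [-0.6 -0.2 -0.6] 0.0366
[ -1.1 -15.9  80.9] [ 0.1 -0.  -0.2]
[ -0.5 -91.   -0. ] [0. 0. 0.]
```

View pics/sill2.png

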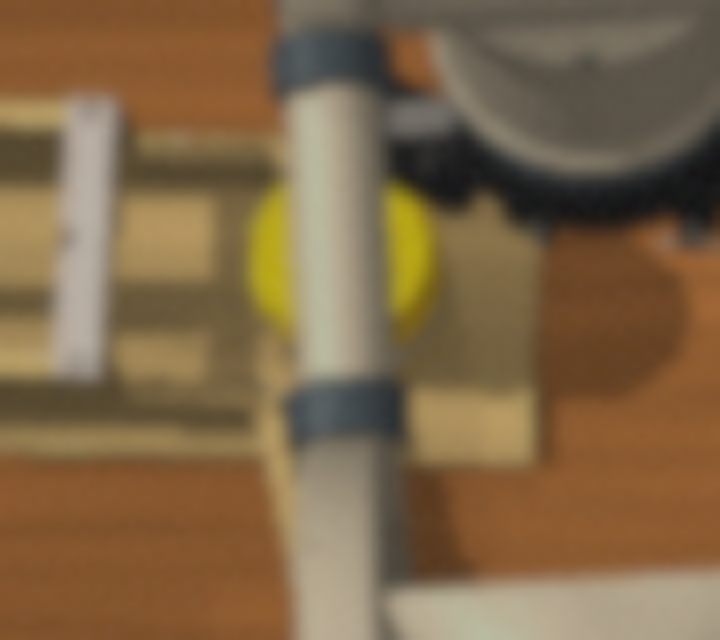

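Yellow jar stands closed on the sill at crop (343,258), in front of the mouth. Close the fingers, descend behind it and push.

{"name": "play_rows", "arguments": {
  "deltas": [
    [0,0,-0.008,0.03,0,0,0],
    [0,-0.001,-0.008,0.06,0,0,0],
    [0,-0.001,-0.008,0.081,0,0,0],
    [0,-0.001,-0.008,0.081,0,0,0]
  ]
}}

```text
time: 10.98
eef_pos: [0.6042, 0.0671, 0.0277]
eef_rot: [179.8, 0.2, -2.4]
contact_force: [-0.4, -0.1, -0.3]
grip_width: 0.0002
```

{"name": "play_rows", "arguments": {
  "deltas": [
    [0,0,-0.015,0,0,0,0],
    [0,0,-0.03,0,0,0,0],
    [0,0,-0.042,0,0,0,0],
    [0,0,-0.054,0,0,0,0],
    [0,0,-0.066,0,0,0,0],
    [0,0,-0.078,0,0,0,0],
    [0,0,-0.09,0,0,0,0],
    [0,0,-0.1,0,0,0,0],
    [0,0,-0.106,0,0,0,0],
    [0,0,-0.106,0,0,0,0]
  ]
}}

```text
time: 12.22
eef_pos: [0.6093, 0.1738, 0.0285]
eef_rot: [179.9, 0.1, -2.4]
contact_force: [-0.1, -3.3, 4.9]
grip_width: 0.0001
```

```bash
python3 - <<'E'
from h import *
st();d(.6105,.191,.03)
E
```

```text
12.225 [0.6093 0.1738 0.0285] [ 1.799e+02  1.000e-01 -2.400e+00] [-0.1 -3.3  4.9] 0.0001
[  0.5 -17.2  -1.6] [ 0.1  0.1 -0.2]
```

```bash
python3 - <<'E'
from h import *
st();a=grab("scene");save(a,"push",(260,130,390,225),6)
E
```

```text
12.225 [0.6093 0.1738 0.0285] [ 1.799e+02  1.000e-01 -2.400e+00] [-0.1 -3.3  4.9] 0.0001
```

View pics/push.png

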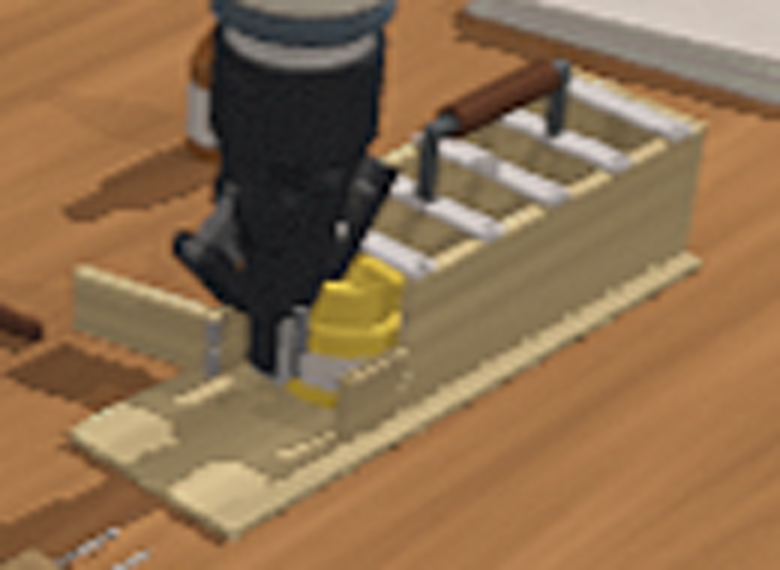

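The forward finger linkage is leaning on the lid (crop (370,200)–(350,280)), so I'll back off and turn the hand 90° so the linkage points sideways.

{"name": "play_rows", "arguments": {
  "deltas": [
    [0,0,0.02,0,0,0,0],
    [0,0,0.05,0,0,0,0],
    [0,0,0.08,0,0,0,0],
    [0,0,0.08,-0.05,0,0,10],
    [0,0,0.08,-0.05,0,0,20],
    [0,0,0.08,-0.05,0,0,30],
    [0,0,0.08,-0.05,0,0,40],
    [0,0,0.08,-0.05,0,0,50],
    [0,0,0.08,-0.05,0,0,60],
    [0,0,0.08,-0.05,0,0,60]
  ]
}}

```text
time: 13.52
eef_pos: [0.6064, 0.062, 0.077]
eef_rot: [-179.4, 1.4, -59.7]
contact_force: [-0.7, -0.7, -0.1]
grip_width: 0.0001
```

{"name": "play_rows", "arguments": {
  "deltas": [
    [0,0,0,0,0,0,10],
    [0,0,0,0,0,0,20],
    [0,0,0,0,0,0,30],
    [0,0,0,0,0,0,30]
  ]
}}

```text
time: 14.02
eef_pos: [0.5831, -0.0407, 0.0594]
eef_rot: [-175.6, 7.9, -74.4]
contact_force: [1.1, -0.2, 0.1]
grip_width: 0.0003
```

```bash
python3 - <<'E'
from h import *
st();print(ctrl.get_state()["qpos"].round());a=grab("scene");b=grab("top")
im=np.hstack([cv2.resize(a[150:210,290:350],(390,390),interpolation=2),cv2.resize(b[130:190,150:210],(390,390),interpolation=2)])
save(im,"after")
d(.606,.08,.03,-92.2)
E
```

```text
14.025 [ 0.5831 -0.0407  0.0594] [-175.6    7.9  -74.4] [ 1.1 -0.2  0.1] 0.0003
[-13.   4.  90.   9.  86. 151.]
[-105.8  -51.7   48. ] [-3.1  8.5 17.4]
```

View pics/after.png

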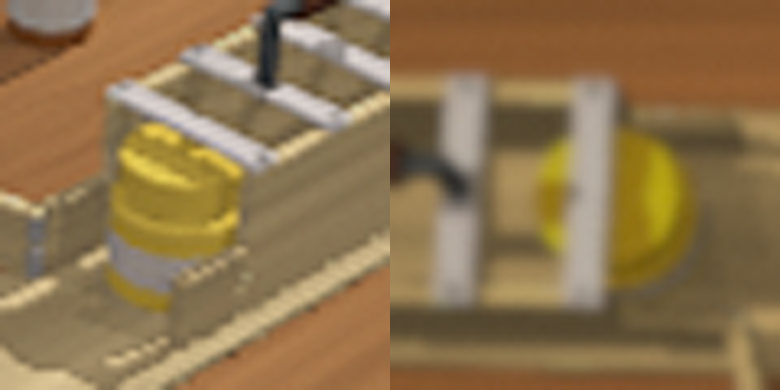

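Yellow stands in the mouth with its lid on (left (175,210), right (625,200)). Joint 6 hit its limit that way round, so I turn the hand the other way, to yaw +87.8.

```bash
python3 - <<'E'
from h import *
d(.606,.05,.1,10)
E
```

```text
[-86.8 -49.2 -25.7] [ -9.3   3.2 -84.6]
```

{"name": "play_rows", "arguments": {
  "deltas": [
    [0,0,0,-0.026,-1,0.3,-9],
    [0,0,0,-0.026,-2,0.6,-19],
    [0,-0.02,-0.01,-0.026,-3,1,-29],
    [0,-0.04,-0.02,-0.026,-4,1.4,-39],
    [0,-0.06,-0.03,-0.026,-5,1.8,-49],
    [0,-0.08,-0.04,-0.026,-6,2.2,-59],
    [0,-0.087,-0.049,-0.026,-7,2.5,-69],
    [0,-0.087,-0.049,-0.026,-8.5,2.9,-78],
    [0,-0.087,-0.049,-0.026,-9.3,3.2,-84.6],
    [0,-0.087,-0.049,-0.026,-9.3,3.2,-84.6]
  ]
}}

```text
time: 15.38
eef_pos: [0.6057, 0.0515, 0.1002]
eef_rot: [-180.0, -0.0, 10.1]
contact_force: [-0.1, -0.9, 0.0]
grip_width: 0.0002
```

```bash
python3 - <<'E'
from h import *
st();d(.606,.07,.1,87.8);track()
E
```

```text
15.375 [0.6057 0.0515 0.1002] [-180.    -0.    10.1] [-0.1 -0.9  0. ] 0.0002
[  3.6 -18.2   0.2] [ -0.   -0.  -77.7]
{'ly': (29, 5, 0.3), 'lb': (0, 0, 0.92), 'lw': (0, 0, 1.0), 'jb': (17, 34, 0.7), 'jy': (26, -29, 0.26), 'jw': (0, 0, 0.84)}
```

{"name": "play_rows", "arguments": {
  "deltas": [
    [0,0,0,0,0,0,-10],
    [0,0,-0.018,0,0,0,-20],
    [0,0,-0.018,0,0,0,-30],
    [0,0,-0.018,0,0,0,-40],
    [0,0,-0.018,0,0,0,-50],
    [0,0,-0.018,0,0,0,-60],
    [0,0.004,-0.018,0,0,0,-70],
    [0,0.004,-0.018,0,0,0,-77.7],
    [0,0.004,-0.018,0.04,0,0,-77.7],
    [0,0.004,-0.018,0.07,0,0,-77.7]
  ]
}}

```text
time: 16.68
eef_pos: [0.6063, 0.0698, 0.029]
eef_rot: [-180.0, -0.1, 87.6]
contact_force: [0.5, -0.0, -0.3]
grip_width: -0.0001
```

```bash
python3 - <<'E'
from h import *
st();d(.6107,.1946,.03,87.8)
E
```

```text
16.675 [0.6063 0.0698 0.029 ] [-1.80e+02 -1.00e-01  8.76e+01] [ 0.5 -0.  -0.3] -0.0001
[124.8  -0.9  -0.8] [-0.  -0.1 -0.2]
```

{"name": "play_rows", "arguments": {
  "deltas": [
    [0,0.03,0,0,0,0,-0.2],
    [0,0.06,0,0,0,0,-0.2],
    [0,0.08,0,0,0,0,-0.2],
    [0,0.092,-0.001,0,0,0,-0.2],
    [0,0.102,-0.001,0,0,0,-0.2],
    [0,0.11,-0.001,0,0,0,-0.2],
    [0,0.118,-0.001,0,0,0,-0.2],
    [0,0.124,-0.001,0,0,0,-0.2],
    [0,0.125,-0.001,0,0,0,-0.2],
    [0,0.125,-0.001,0,0,0,-0.2]
  ]
}}

```text
time: 17.92
eef_pos: [0.6106, 0.1948, 0.0292]
eef_rot: [-180.0, -0.1, 87.8]
contact_force: [-0.3, 0.6, 0.1]
grip_width: -0.0002
```

```bash
python3 - <<'E'
from h import *
st();a=grab("scene")
save(a,"push2",(270,140,370,215),7)
E
```

```text
17.925 [0.6106 0.1948 0.0292] [-1.80e+02 -1.00e-01  8.78e+01] [-0.3  0.6  0.1] -0.0002
```

View pics/push2.png

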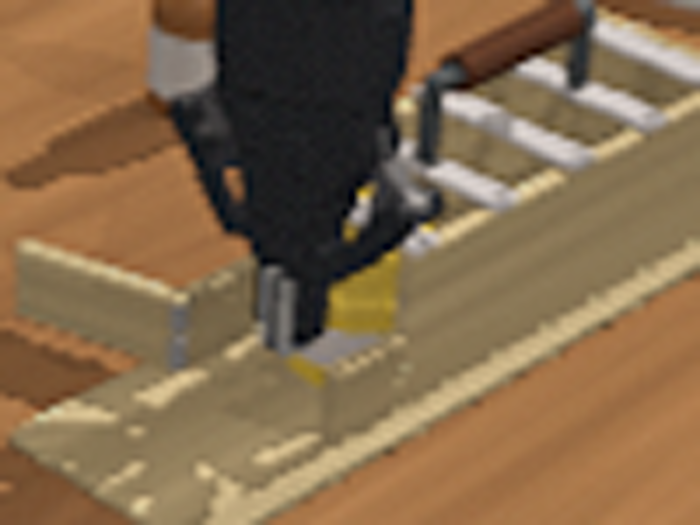

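Yellow is inside, pushed level. I'll keep this hand yaw (jaws across the tunnel) for the remaining jars. Now retreat to the blue lid.

{"name": "play_rows", "arguments": {
  "deltas": [
    [0,-0.03,0,0,0,0,0],
    [0,-0.07,0,0,0,0,0],
    [0.02,-0.1,0,-0.04,0,0,0],
    [0.04,-0.14,0,-0.08,0,0,0],
    [0.07,-0.19,-0.01,-0.08,0,0,0],
    [0.07,-0.24,-0.02,-0.08,0,0,0]
  ]
}}

```text
time: 18.73
eef_pos: [0.5812, -0.0459, 0.1098]
eef_rot: [179.9, -0.1, 87.8]
contact_force: [0.2, -0.1, -0.4]
grip_width: 0.0696
```

```bash
python3 - <<'E'
from h import *
st();track();d(.5393,-.2708,.09,87.8);d(.5393,-.2708,.0045,87.8)
s=grab("top")[150:180,165:225]
h=cv2.cvtColor(s,cv2.COLOR_BGR2HSV);m=(h[...,0]>22)&(h[...,0]<32)&(h[...,1]>190);y,x=np.where(m)
print(len(x),p2w("top",165+(x.min()+x.max())/2,150+(y.min()+y.max())/2,.07))
E
```

```text
18.725 [ 0.5812 -0.0459  0.1098] [ 1.799e+02 -1.000e-01  8.780e+01] [ 0.2 -0.1 -0.4] 0.0696
{'ly': (26, -11, 0.49), 'lb': (0, 0, 0.94), 'lw': (-14, -25, 0.55), 'jb': (25, 11, 0.31), 'jy': (-34, 33, 0.45), 'jw': (0, 0, 0.91)}
[-220.4  -30.9   20. ] [-0.   0.2 -0.3]
[-220.2  -30.8  105.5] [-0.   0.2 -0.3]
190 [0.6120511  0.23287743 0.07      ]
```

{"name": "play_rows", "arguments": {
  "deltas": [
    [0.072,-0.05,-0.007,0,0,0,0],
    [0.072,-0.1,-0.014,0.01,0,0,0],
    [0.072,-0.15,-0.02,0.02,0,0,0],
    [0.072,-0.195,-0.028,0.02,0,0,0],
    [0.072,-0.22,-0.031,0.02,0,0,0],
    [0.072,-0.22,-0.031,0.05,0,0,-0.3],
    [0.072,-0.22,-0.031,0.085,0,0,-0.3],
    [0.072,-0.22,-0.031,0.1,0,0,-0.3],
    [0.072,-0.22,-0.031,0.105,0,0,-0.3],
    [0.072,-0.22,-0.031,0.105,0,0,-0.3]
  ]
}}

```text
time: 20.08
eef_pos: [0.5401, -0.2674, 0.0051]
eef_rot: [179.9, 0.0, 87.8]
contact_force: [-0.2, -0.6, -0.2]
grip_width: 0.0719
```

{"name": "play_rows", "arguments": {
  "deltas": [
    [0.065,0,0,0,0,0,0],
    [0.06,0,0,0,0,0,0],
    [0.05,0,0,0,0,0,0],
    [0.05,0,0,0,0,0,0],
    [0.05,0,0,0,0,0,0]
  ]
}}

```text
time: 20.7
eef_pos: [0.541, -0.2679, 0.0069]
eef_rot: [179.8, 0.1, 87.8]
contact_force: [-0.1, -0.4, 5.2]
grip_width: 0.0522
```

{"name": "play_rows", "arguments": {
  "deltas": [
    [0.05,0,0,-0.03,0,0,0],
    [0.05,0,0,-0.08,0,0,0],
    [0.05,0,0,-0.1,0,0,0],
    [0.05,0,0,-0.1,0,0,0]
  ]
}}

```text
time: 21.2
eef_pos: [0.5415, -0.2681, 0.1086]
eef_rot: [179.6, 0.2, 87.8]
contact_force: [0.0, 1.8, -0.4]
grip_width: 0.0519
```

```bash
python3 - <<'E'
from h import *
st();track();d(.4475,-.031,.11,87.8)
E
```

```text
21.2 [ 0.5415 -0.2681  0.1086] [179.6   0.2  87.8] [ 0.   1.8 -0.4] 0.0519
{'ly': (-5, -3, 0.3), 'lb': (18, 3, 0.29), 'lw': (0, 0, 1.0), 'jb': (0, 0, 1.0), 'jy': (3, -16, 0.23), 'jw': (19, 17, 0.4)}
[ 232.8 -102.2   -4.5] [ 0.2  0.1 -0. ]
```

```bash
python3 - <<'E'
from h import *
d(.4493,-.028,.075,87.8)
E
```

```text
[ 235.9 -100.7   30.5] [ 0.2  0.1 -0. ]
```

{"name": "play_rows", "arguments": {
  "deltas": [
    [0.05,0.04,-0.018,0,0,0,0],
    [0.05,0.09,-0.038,0,0,0,0],
    [0.05,0.14,-0.06,0,0,0,0],
    [0.05,0.19,-0.081,0,0,0,0],
    [0.05,0.225,-0.096,0,0,0,0],
    [0.05,0.236,-0.1007,0,0,0,0],
    [0.05,0.236,-0.1007,0.02,0,0,0],
    [0.05,0.236,-0.1007,0.0295,0.2,0.1,0],
    [0.05,0.236,-0.1007,0.0295,0.2,0.1,0]
  ]
}}

```text
time: 22.38
eef_pos: [0.4485, -0.0288, 0.0738]
eef_rot: [-179.8, 0.0, 87.7]
contact_force: [-0.6, -0.1, -0.3]
grip_width: 0.0517
```

```bash
python3 - <<'E'
from h import *
st();d(.4493,-.028,.053,87.8);a=grab("scene");s=ctrl.get_state();u,v=w2p("scene",s["eef_pos"]).astype(int)
h=cv2.cvtColor(a,cv2.COLOR_BGR2HSV);m=((h[...,0]>100)&(h[...,0]<125)&(h[...,1]>150)&(h[...,2]>40))
for r in range(v-10,v+34,2):
  c=np.where(m[r,u-16:u+22])[0]; print(r,(c.min()+u-16,c.max()+u-16,len(c)) if len(c) else 0)
# expected columns
for z,rad,n in((.075-.007+.009,.0275,'lid'),(.052,.0225,'neck'),(.035,.03,'body')):
  c=np.array([.4493,-.031,z]);q=w2p("scene",c);f=439.86/(np.load("cal_scene.npz")["V"]@[*c,1])[2];print(n,q,q[0]-f*rad,q[0]+f*rad)
E
```

```text
22.375 [ 0.4485 -0.0288  0.0738] [-179.8    0.    87.7] [-0.6 -0.1 -0.3] 0.0517
[ 0.8  0.9 20.8] [-0.2  0.  -0.1]
172 0
174 0
176 (np.int64(205), np.int64(213), 9)
178 (np.int64(203), np.int64(212), 10)
180 (np.int64(202), np.int64(213), 12)
182 (np.int64(201), np.int64(213), 13)
184 (np.int64(202), np.int64(213), 12)
186 (np.int64(202), np.int64(213), 12)
188 (np.int64(203), np.int64(218), 13)
190 (np.int64(204), np.int64(220), 17)
192 (np.int64(202), np.int64(221), 20)
194 (np.int64(202), np.int64(221), 20)
196 (np.int64(202), np.int64(221), 20)
198 (np.int64(202), np.int64(221), 20)
200 (np.int64(204), np.int64(218), 15)
202 (np.int64(208), np.int64(212), 5)
204 0
206 (np.int64(221), np.int64(221), 1)
208 (np.int64(204), np.int64(220), 6)
210 (np.int64(207), np.int64(216), 10)
212 0
214 0
lid [210.94034427 182.48972956] 200.70049142132396 221.18019711028003
neck [211.52274531 190.2497658 ] 203.24260998671576 219.80288063876702
body [211.91106265 195.42378913] 200.95793883323145 222.86418646566582
```

{"name": "play_rows", "arguments": {
  "deltas": [
    [0.05,0.0008,0.0008,0.003,0,0,0],
    [0.05,0.0008,0.0008,0.006,0,0,0],
    [0.05,0.0008,0.0008,0.009,0,0,0],
    [0.05,0.0008,0.0008,0.011,0,0,0],
    [0.05,0.0008,0.0008,0.011,0,0,0]
  ]
}}

```text
time: 23.05
eef_pos: [0.4501, -0.0282, 0.0665]
eef_rot: [-180.0, 0.0, 87.7]
contact_force: [-5.5, -0.8, 13.3]
grip_width: 0.0516
```

{"name": "play_rows", "arguments": {
  "deltas": [
    [0.05,0,0,-0.005,0,0,0],
    [0.05,0,-0.0025,-0.005,0,0,0],
    [0.05,0,-0.0025,-0.002,0,0,0],
    [0.05,0,-0.0025,0.001,0,0,0],
    [0.05,0,-0.0025,0.003,0,0,0],
    [0.05,0,-0.0025,0.003,0,0,0]
  ]
}}

```text
time: 23.8
eef_pos: [0.4474, -0.028, 0.063]
eef_rot: [-179.9, 0.0, 87.7]
contact_force: [-1.1, -0.1, 0.3]
grip_width: 0.052
```

{"name": "play_rows", "arguments": {
  "deltas": [
    [0.05,0,0,0.003,0,0,0],
    [0.05,0,0,0.006,0,0,0],
    [0.05,0,0,0.009,0,0,0],
    [0.05,0,0,0.0105,0,0,0],
    [0.05,0,0,0.0105,0,0,0]
  ]
}}

```text
time: 24.42
eef_pos: [0.4476, -0.0281, 0.053]
eef_rot: [-180.0, 0.0, 87.7]
contact_force: [-0.3, -0.4, 3.2]
grip_width: 0.0522
```

{"name": "play_rows", "arguments": {
  "deltas": [
    [0.06,0,0,0,0,0,0],
    [0.07,0,0,0,0,0,0],
    [0.078,0,0,0,0,0,0],
    [0.078,0,0,0.01,0,0,0],
    [0.078,0,0,0.025,0,0,0],
    [0.078,0,0,0.038,0,0,0],
    [0.078,0,0,0.038,0,0,0]
  ]
}}

```text
time: 25.3
eef_pos: [0.4463, -0.0279, 0.0129]
eef_rot: [-179.7, 0.0, 87.7]
contact_force: [-0.7, -0.2, 0.7]
grip_width: 0.0777
```

```bash
python3 - <<'E'
from h import *
st();track()
E
```

```text
25.3 [ 0.4463 -0.0279  0.0129] [-179.7    0.    87.7] [-0.7 -0.2  0.7] 0.0777
{'ly': (-25, 19, 0.45), 'lb': (2, -34, 0.35), 'lw': (0, 0, 1.0), 'jb': (0, 14, 0.4), 'jy': (-14, -17, 0.48), 'jw': (0, 0, 1.0)}
```

{"name": "play_rows", "arguments": {
  "deltas": [
    [0.07,0,0,0,0,0,0],
    [0.06,0,0,0,0,0,0],
    [0.05,0,0,0,0,0,0],
    [0.05,0,0,0,0,0,0],
    [0.05,0,0,0,0,0,0]
  ]
}}

```text
time: 25.98
eef_pos: [0.4474, -0.0281, 0.0149]
eef_rot: [-179.9, 0.0, 87.7]
contact_force: [-2.4, -0.5, 6.7]
grip_width: 0.0582
```

{"name": "play_rows", "arguments": {
  "deltas": [
    [0.05,0,0,-0.02,0,0,0],
    [0.05,0,0,-0.05,0,0,0],
    [0.05,0,0,-0.08,0,0,0],
    [0.05,0,0,-0.08,0,0,0]
  ]
}}

```text
time: 26.48
eef_pos: [0.449, -0.0282, 0.0971]
eef_rot: [179.8, 0.1, 87.7]
contact_force: [-0.7, -1.2, -1.5]
grip_width: 0.0581
```

```bash
python3 - <<'E'
from h import *
st();d(.6085,.1336,.09,87.8)
E
```

```text
26.475 [ 0.449  -0.0282  0.0971] [1.798e+02 1.000e-01 8.770e+01] [-0.7 -1.2 -1.5] 0.0581
[168.2 152.8   7.4] [ 0.2  0.1 -0.1]
```

{"name": "play_rows", "arguments": {
  "deltas": [
    [0.05,0.03,0.027,0,0,0,0],
    [0.05,0.06,0.055,0,0,0,0],
    [0.05,0.09,0.082,0,0,0,0],
    [0.05,0.12,0.109,0,0,0,0],
    [0.05,0.15,0.136,0,0,0,0],
    [0.05,0.165,0.15,0.005,0,0,0],
    [0.05,0.168,0.153,0.01,0,0,0],
    [0.05,0.168,0.153,0.01,0.2,0.1,0]
  ]
}}

```text
time: 27.48
eef_pos: [0.6075, 0.1331, 0.085]
eef_rot: [-179.8, 0.0, 87.7]
contact_force: [-0.8, -0.4, -1.5]
grip_width: 0.0588
```

```bash
python3 - <<'E'
from h import *
st();d(.6085,.1336,.0225,87.8);track()
E
```

```text
27.475 [0.6075 0.1331 0.085 ] [-179.8    0.    87.7] [-0.8 -0.4 -1.5] 0.0588
[ 0.6  1.3 62.5] [-0.2  0.  -0.1]
{'ly': (-6, 22, 0.32), 'lb': (5, -8, 0.29), 'lw': (0, 0, 0.99), 'jb': (16, 34, 0.73), 'jy': (34, 16, 0.33), 'jw': (0, 0, 0.85)}
```

{"name": "play_rows", "arguments": {
  "deltas": [
    [0.05,0.0006,0.001,0.03,0,0,0],
    [0.05,0.0006,0.001,0.052,0,0,0],
    [0.05,0.0006,0.001,0.06,0,0,0],
    [0.05,0.0006,0.001,0.063,0,0,0],
    [0.05,0.0006,0.001,0.0645,0,0,0],
    [0.05,0.0006,0.001,0.0645,0,0,0]
  ]
}}

```text
time: 28.28
eef_pos: [0.6091, 0.1334, 0.0225]
eef_rot: [-179.9, -0.0, 87.7]
contact_force: [0.4, -0.7, -1.5]
grip_width: 0.0584
```

```bash
python3 - <<'E'
from h import *
st()
E
```

```text
28.275 [0.6091 0.1334 0.0225] [-179.9   -0.    87.7] [ 0.4 -0.7 -1.5] 0.0584
```

{"name": "play_rows", "arguments": {
  "deltas": [
    [0.05,0,0,0.002,0,0,0],
    [0.05,0,0,0.0025,0,0,0],
    [0.062,0,0,0.0025,0,0,0],
    [0.07,0,0,0.0025,0,0,0],
    [0.074,0,0,0.0025,0,0,0],
    [0.074,0,0,-0.02,0,0,0],
    [0.074,0,0,-0.06,0,0,0],
    [0.074,0,0,-0.085,0,0,0],
    [0.03,-0.04,0,-0.085,0,0,0],
    [0,-0.075,0,-0.085,0,0,0]
  ]
}}

```text
time: 29.52
eef_pos: [0.6063, 0.0577, 0.1081]
eef_rot: [-180.0, -0.0, 87.7]
contact_force: [0.4, 0.0, -0.1]
grip_width: 0.0382
```

```bash
python3 - <<'E'
from h import *
st();d(.606,.062,.03,87.8);d(.6107,.1946,.03,87.8,frm=(.606,.062,.03,87.8))
a=grab("scene");b=grab("top")
im=np.hstack([cv2.resize(a[135:215,265:345],(390,390),interpolation=2),cv2.resize(b[120:200,160:240],(390,390),interpolation=2)])
save(im,"blue")
E
```

```text
29.525 [0.6063 0.0577 0.1081] [-180.    -0.    87.7] [ 0.4  0.  -0.1] 0.0382
[ 4.3 -0.4 78.1] [-0.  -0.  -0.1]
[132.7  -0.4  -0. ] [0. 0. 0.]
```

View pics/blue.png

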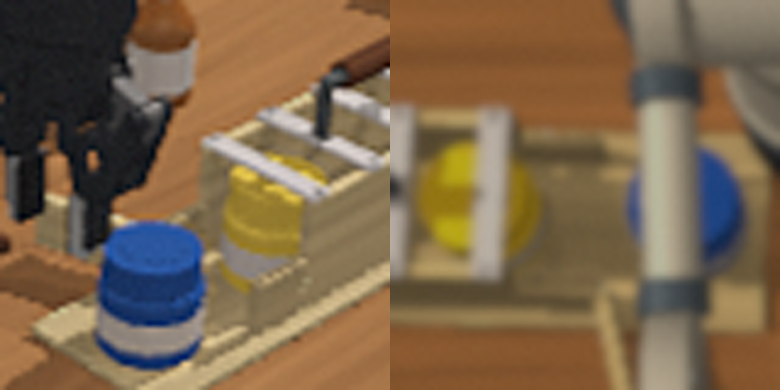

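Blue stands closed on the sill (left crop (150,290)) with yellow upright inside (265,220). Push blue in.

{"name": "play_rows", "arguments": {
  "deltas": [
    [0,0.002,0,0.04,0,0,0],
    [0,0.002,0,0.078,0,0,0],
    [0,0.002,0,0.078,0,0,0]
  ]
}}

```text
time: 30.0
eef_pos: [0.6034, 0.0577, 0.0255]
eef_rot: [-179.5, 0.1, 87.5]
contact_force: [-0.8, 0.8, 0.7]
grip_width: -0.0002
```

{"name": "play_rows", "arguments": {
  "deltas": [
    [0,0.015,0,0,0,0,0],
    [0,0.027,0,0,0,0,0],
    [0,0.039,0,0,0,0,0],
    [0,0.051,0,0,0,0,0],
    [0,0.063,0,0,0,0,0],
    [0,0.073,0,0,0,0,0],
    [0,0.083,0,0,0,0,0]
  ]
}}

```text
time: 30.88
eef_pos: [0.6071, 0.1409, 0.0254]
eef_rot: [-179.5, 0.1, 87.5]
contact_force: [0.1, -3.2, 3.0]
grip_width: 0.0002
```

```bash
python3 - <<'E'
from h import *
st();d(.6107,.1946,.03,87.8)
E
```

```text
30.875 [0.6071 0.1409 0.0254] [-1.795e+02  1.000e-01  8.750e+01] [ 0.1 -3.2  3. ] 0.0002
[53.8  1.2 -4.7] [-0.5  0.1 -0.3]
```

{"name": "play_rows", "arguments": {
  "deltas": [
    [0,0.01,0,-0.002,0,0,0],
    [0,0.02,0.001,-0.004,-0.5,0,-0.3],
    [0,0.03,0.001,-0.004,-0.5,0,-0.3],
    [0,0.04,0.001,-0.004,-0.5,0,-0.3],
    [0,0.048,0.001,-0.004,-0.5,0,-0.3],
    [0,0.053,0.001,-0.004,-0.5,0,-0.3],
    [0,0.055,0.001,-0.004,-0.5,0,-0.3],
    [0,0.055,0.001,-0.004,-0.5,0,-0.3]
  ]
}}

```text
time: 31.88
eef_pos: [0.6106, 0.196, 0.0293]
eef_rot: [-180.0, 0.1, 87.8]
contact_force: [0.5, -0.1, -0.4]
grip_width: 0.0001
```

```bash
python3 - <<'E'
from h import *
st();track()
E
```

```text
31.875 [0.6106 0.196  0.0293] [-1.80e+02  1.00e-01  8.78e+01] [ 0.5 -0.1 -0.4] 0.0001
{'ly': (6, 23, 0.42), 'lb': (15, 34, 0.29), 'lw': (0, 0, 0.99), 'jb': (16, 34, 0.73), 'jy': (4, -1, 0.53), 'jw': (0, 0, 0.84)}
```

{"name": "play_rows", "arguments": {
  "deltas": [
    [0,-0.03,0,0,0,0,0],
    [0,-0.07,0,0,0,0,0],
    [0.02,-0.1,0,-0.04,0,0,0],
    [0.04,-0.14,0.005,-0.08,0,0,0],
    [0.07,-0.19,0.015,-0.08,0,0,0],
    [0.072,-0.24,0.03,-0.08,0,0,0],
    [0.072,-0.29,0.05,-0.08,0,0,0],
    [0.072,-0.33,0.06,-0.08,0,0,0],
    [0.072,-0.34,0.065,-0.08,0,0,0],
    [0.072,-0.34,0.065,-0.08,0,0,0]
  ]
}}

```text
time: 33.17
eef_pos: [0.6625, -0.1464, 0.1099]
eef_rot: [180.0, 0.1, 87.7]
contact_force: [0.0, 0.0, -0.1]
grip_width: 0.0721
```

```bash
python3 - <<'E'
from h import *
st();track();d(.6636,-.1666,.0045,87.8)
E
```

```text
33.175 [ 0.6625 -0.1464  0.1099] [1.80e+02 1.00e-01 8.77e+01] [ 0.   0.  -0.1] 0.0721
{'ly': (-7, 24, 0.41), 'lb': (-24, 32, 0.24), 'lw': (-17, -24, 0.52), 'jb': (-21, 18, 0.27), 'jy': (-16, 31, 0.51), 'jw': (5, -17, 0.54)}
[-21.1   2.  105.5] [ 0.  0. -0.]
```

{"name": "play_rows", "arguments": {
  "deltas": [
    [0.072,-0.021,0.002,0.02,0,0,0],
    [0.072,-0.021,0.002,0.05,0,0,0],
    [0.072,-0.021,0.002,0.085,0,0,0],
    [0.072,-0.021,0.002,0.1,0,0,0],
    [0.072,-0.021,0.002,0.1055,0,0,0],
    [0.072,-0.021,0.002,0.1055,0,0,0],
    [0.065,-0.021,0.002,0.1055,0,0,0],
    [0.06,-0.021,0.002,0.1055,0,0,0],
    [0.05,-0.021,0.002,0.1055,0,0,0],
    [0.05,-0.021,0.002,0.1055,0,0,0]
  ]
}}

```text
time: 34.48
eef_pos: [0.6646, -0.1668, 0.0065]
eef_rot: [179.8, 0.1, 87.8]
contact_force: [-0.1, -0.0, 5.0]
grip_width: 0.0523
```

{"name": "play_rows", "arguments": {
  "deltas": [
    [0.05,0,0,0,0,0,0],
    [0.05,0,0,-0.002,0,0,0]
  ]
}}

```text
time: 34.72
eef_pos: [0.6643, -0.1667, 0.0081]
eef_rot: [179.9, 0.1, 87.8]
contact_force: [-0.2, -0.3, 0.0]
grip_width: 0.052
```

{"name": "play_rows", "arguments": {
  "deltas": [
    [0.05,0,0,-0.04,0,0,0],
    [0.05,0,0,-0.08,0,0,0],
    [0.05,0,0,-0.1,0,0,0],
    [0.05,0,0,-0.1,0,0,0]
  ]
}}

```text
time: 35.22
eef_pos: [0.6649, -0.1668, 0.1098]
eef_rot: [179.7, 0.1, 87.8]
contact_force: [0.4, 0.0, -0.7]
grip_width: 0.0521
```

```bash
python3 - <<'E'
from h import *
st();track()
E
```

```text
35.225 [ 0.6649 -0.1668  0.1098] [1.797e+02 1.000e-01 8.780e+01] [ 0.4  0.  -0.7] 0.0521
{'ly': (1, 25, 0.41), 'lb': (-16, 32, 0.24), 'lw': (6, 22, 0.49), 'jb': (-20, 18, 0.27), 'jy': (-9, 31, 0.52), 'jw': (16, -18, 0.54)}
```

```bash
python3 - <<'E'
from h import *
ref=cv2.resize(cv2.imread("pics/scene1.png"),(512,384),interpolation=cv2.INTER_AREA);im=grab("scene")
for n,u,v in(("jw",176,276),("jwneck",175,264),("lr",91,262)):
  t=ref[v-14:v+15,u-14:u+15];w=im[v-45:v+46,u-45:u+46];m=cv2.matchTemplate(w,t,cv2.TM_CCOEFF_NORMED);_,s,_,l=cv2.minMaxLoc(m);print(n,l[0]-31,l[1]-31,round(s,2))
d(.6323,-.278,.112,87.8)
E
```

```text
jw 0 0 0.57
jwneck 28 31 0.45
lr 0 0 1.0
[-112.7  -26.8   -5.9] [-0.  0. -0.]
```

```bash
python3 - <<'E'
from h import *
a=cv2.imread("last_scene.png");save(a,"wj",(120,200,260,305),5.5)
E
```

```text
(no output)
```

View pics/wj.png

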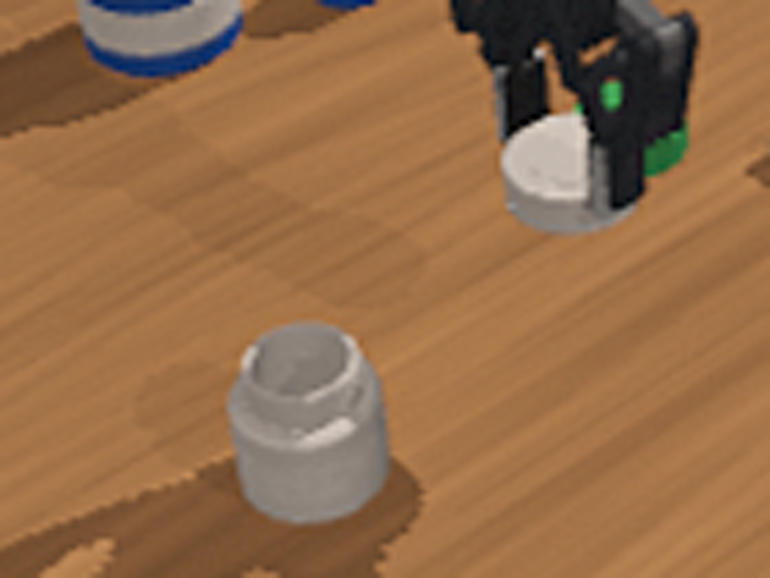

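White jar is unmoved, in arm shadow, rim at crop (302,362). Lid is held level at (565,170).

```bash
python3 - <<'E'
from h import *
print(p2w("scene",174.5,265.4,.06))
u,v=120+567/5.5-.5,200+158/5.5-.5;print("lid top",p2w("scene",u,v,.1098-.0075+.018))
d(.6322,-.2779,.0755,87.8)
E
```

```text
[ 0.63110945 -0.27868335  0.06      ]
lid top [ 0.6652693  -0.16925345  0.1203    ]
[-112.6  -26.9   30.6] [-0.  0. -0.]
```

{"name": "play_rows", "arguments": {
  "deltas": [
    [0.05,-0.03,-0.007,0,0,0,0],
    [0.05,-0.07,-0.016,0,0,0,0],
    [0.05,-0.1,-0.024,0,0,0,0],
    [0.05,-0.1125,-0.027,0,0,0,0],
    [0.05,-0.1125,-0.027,0.015,0,0,0],
    [0.05,-0.1125,-0.027,0.029,0,0,0],
    [0.05,-0.1125,-0.027,0.029,0,0,0],
    [0.05,-0.1125,-0.027,0.029,0,0,0]
  ]
}}

```text
time: 36.33
eef_pos: [0.6324, -0.2769, 0.077]
eef_rot: [-180.0, 0.0, 87.9]
contact_force: [-0.8, -0.2, 0.5]
grip_width: 0.0519
```

```bash
python3 - <<'E'
from h import *
st();d(.632,-.278,.063,87.8)
E
```

```text
36.325 [ 0.6324 -0.2769  0.077 ] [-180.     0.    87.9] [-0.8 -0.2  0.5] 0.0519
[-1.1 -0.4 14. ] [-0.   0.   0.1]
```

{"name": "play_rows", "arguments": {
  "deltas": [
    [0.05,-0.001,-0.0005,0.004,0,0,0],
    [0.05,-0.001,-0.0005,0.007,0,0,0],
    [0.05,-0.001,-0.0005,0.01,0,0,0],
    [0.05,-0.001,-0.0005,0.012,0,0,0],
    [0.05,-0.001,-0.0005,0.012,0,0,0]
  ]
}}

```text
time: 36.95
eef_pos: [0.6321, -0.2779, 0.0658]
eef_rot: [180.0, 0.0, 87.9]
contact_force: [-1.9, 1.7, 2.7]
grip_width: 0.0521
```

{"name": "play_rows", "arguments": {
  "deltas": [
    [0.05,0.0008,-0.0008,0,0,0,0],
    [0.05,0.0008,-0.0008,0.003,0,0,0],
    [0.05,0.0008,-0.0008,0.005,0,0,0],
    [0.05,0.0008,-0.0008,0.005,0,0,0]
  ]
}}

```text
time: 37.45
eef_pos: [0.6309, -0.2773, 0.0599]
eef_rot: [-179.9, 0.0, 87.8]
contact_force: [0.2, -0.0, 0.2]
grip_width: 0.0521
```

Passing freely over the neck. Seat, release, take the body.

{"name": "play_rows", "arguments": {
  "deltas": [
    [0.05,0,0,0.003,0,0,0],
    [0.05,0,0,0.006,0,0,0],
    [0.05,0,0,0.007,0,0,0],
    [0.05,0,0,0.007,0,0,0]
  ]
}}

```text
time: 37.95
eef_pos: [0.6308, -0.2772, 0.0527]
eef_rot: [-179.9, 0.0, 87.8]
contact_force: [-0.1, -2.2, 0.4]
grip_width: 0.0522
```

{"name": "play_rows", "arguments": {
  "deltas": [
    [0.06,0,0,0,0,0,0],
    [0.07,0,0,0,0,0,0],
    [0.076,0,0,0,0,0,0],
    [0.076,0,0,0.01,0,0,0],
    [0.076,0,0,0.025,0,0,0],
    [0.076,0,0,0.038,0,0,0],
    [0.076,0,0,0.038,0,0,0]
  ]
}}

```text
time: 38.83
eef_pos: [0.6295, -0.2766, 0.0119]
eef_rot: [-179.7, -0.1, 87.8]
contact_force: [0.6, -0.7, -0.1]
grip_width: 0.0763
```

{"name": "play_rows", "arguments": {
  "deltas": [
    [0.07,0,0,0,0,0,0],
    [0.06,0,0,0,0,0,0],
    [0.05,0,0,0,0,0,0],
    [0.05,0,0,0,0,0,0],
    [0.05,0,0,0,0,0,0]
  ]
}}

```text
time: 39.45
eef_pos: [0.6299, -0.2769, 0.0128]
eef_rot: [-179.8, -0.0, 87.8]
contact_force: [-0.5, 0.6, 3.9]
grip_width: 0.059
```

{"name": "play_rows", "arguments": {
  "deltas": [
    [0.05,0,0,-0.02,0,0,0],
    [0.05,0,0,-0.05,0,0,0],
    [0.05,0,0,-0.08,0,0,0],
    [0.05,0,0,-0.08,0,0,0]
  ]
}}

```text
time: 39.95
eef_pos: [0.6318, -0.2777, 0.0973]
eef_rot: [179.9, 0.1, 87.8]
contact_force: [0.0, 0.1, -2.3]
grip_width: 0.0584
```

```bash
python3 - <<'E'
from h import *
st();d(.6085,.1320,.09,87.8)
E
```

```text
39.95 [ 0.6318 -0.2777  0.0973] [1.799e+02 1.000e-01 8.780e+01] [ 0.   0.1 -2.3] 0.0584
[408.6 -38.8   6.3] [0.1 0.1 0. ]
```

{"name": "play_rows", "arguments": {
  "deltas": [
    [0.05,0.03,-0.003,0,0,0,0],
    [0.05,0.075,-0.007,0,0,0,0],
    [0.05,0.125,-0.012,0,0,0,0],
    [0.05,0.175,-0.017,0,0,0,0],
    [0.05,0.225,-0.022,0,0,0,0],
    [0.05,0.275,-0.027,0,0,0,0],
    [0.05,0.325,-0.032,0,0,0,0],
    [0.05,0.37,-0.036,0,0,0,0],
    [0.05,0.4,-0.038,0,0,0,0],
    [0.05,0.408,-0.0385,0,0,0,0]
  ]
}}

```text
time: 41.2
eef_pos: [0.6076, 0.1332, 0.0946]
eef_rot: [-180.0, 0.1, 88.0]
contact_force: [-0.5, 0.1, -1.3]
grip_width: 0.0583
```

{"name": "play_rows", "arguments": {
  "deltas": [
    [0.05,0,0,0,0,0,0],
    [0.05,0,0,0.01,0,0,0],
    [0.05,0,0,0.01,0,0,0]
  ]
}}

```text
time: 41.58
eef_pos: [0.6069, 0.132, 0.0826]
eef_rot: [-179.8, 0.2, 87.9]
contact_force: [-0.1, -0.9, -1.2]
grip_width: 0.0588
```

```bash
python3 - <<'E'
from h import *
st();d(.6088,.132,.0215,87.8)
E
```

```text
41.575 [0.6069 0.132  0.0826] [-179.8    0.2   87.9] [-0.1 -0.9 -1.2] 0.0588
[ 0.3  2.1 61.1] [-0.2  0.2  0.1]
```

{"name": "play_rows", "arguments": {
  "deltas": [
    [0.05,0,0.0018,0.03,-0.2,0.2,0],
    [0.05,0,0.0018,0.05,-0.2,0.2,0],
    [0.05,0,0.0018,0.058,-0.2,0.2,0],
    [0.05,0,0.0018,0.061,-0.2,0.2,0],
    [0.05,0,0.0018,0.0635,-0.2,0.2,0],
    [0.05,0,0.0018,0.0635,-0.2,0.2,0]
  ]
}}

```text
time: 42.32
eef_pos: [0.6089, 0.1318, 0.0199]
eef_rot: [179.9, -0.0, 87.9]
contact_force: [0.8, 0.3, -1.8]
grip_width: 0.0589
```

{"name": "play_rows", "arguments": {
  "deltas": [
    [0.062,0,0,0,0,0,0],
    [0.07,0,0,0,0,0,0],
    [0.074,0,0,0,0,0,0],
    [0.074,0,0,-0.02,0,0,0],
    [0.074,0,0,-0.06,0,0,0],
    [0.074,0,0,-0.085,0,0,0],
    [0.03,-0.04,0,-0.085,0,0,0],
    [0,-0.07,0,-0.085,0,0,0],
    [0,-0.07,0,-0.085,0,0,0],
    [0,-0.07,0,-0.085,0,0,0]
  ]
}}

```text
time: 43.58
eef_pos: [0.6065, 0.0623, 0.1059]
eef_rot: [179.8, -0.1, 87.9]
contact_force: [-0.2, -1.0, -0.1]
grip_width: 0.001
```

```bash
python3 - <<'E'
from h import *
st();d(.6062,.06,.029,87.8)
a=grab("scene");b=grab("top")
im=np.hstack([cv2.resize(a[135:215,265:345],(390,390),interpolation=2),cv2.resize(b[120:200,160:240],(390,390),interpolation=2)])
save(im,"white")
E
```

```text
43.575 [0.6065 0.0623 0.1059] [ 1.798e+02 -1.000e-01  8.790e+01] [-0.2 -1.  -0.1] 0.001
[-2.4 -0.4 76.9] [ 0.2 -0.1  0.1]
```

View pics/white.png

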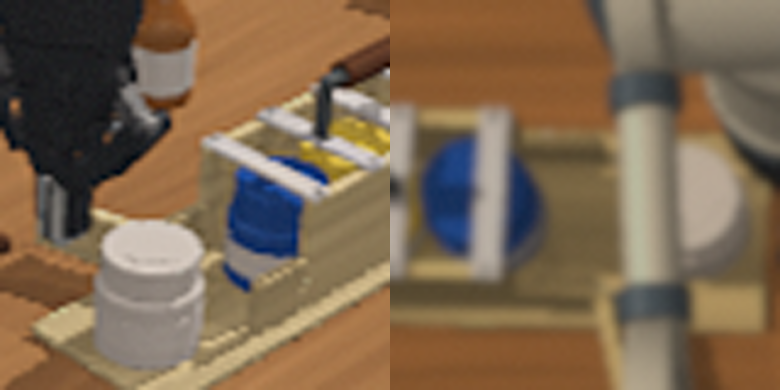

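White is closed on the sill (left crop (150,290)), with blue and yellow upright inside. Now push it in.

{"name": "play_rows", "arguments": {
  "deltas": [
    [0,-0.003,0,0.04,0,0,0],
    [0,-0.003,0,0.074,0.2,0,0],
    [0,-0.003,0,0.076,0.2,0,0],
    [0,-0.003,0,0.076,0.2,0,0]
  ]
}}

```text
time: 44.18
eef_pos: [0.6069, 0.0605, 0.0305]
eef_rot: [-180.0, -0.1, 88.0]
contact_force: [-0.1, 0.1, 0.8]
grip_width: -0.0001
```

{"name": "play_rows", "arguments": {
  "deltas": [
    [0,0.015,0,0,0,0,0],
    [0,0.027,0,0,0,0,0],
    [0,0.039,0,0,0,0,0],
    [0,0.051,0,0,0,0,0],
    [0,0.063,0,0,0,0,0],
    [0,0.073,0,0,0,0,0]
  ]
}}

```text
time: 44.92
eef_pos: [0.6094, 0.1342, 0.0306]
eef_rot: [-180.0, -0.1, 88.0]
contact_force: [0.3, -1.7, 1.7]
grip_width: -0.0
```

```bash
python3 - <<'E'
from h import *
st();d(.6105,.188,.03,87.8)
E
```

```text
44.925 [0.6094 0.1342 0.0306] [-1.8e+02 -1.0e-01  8.8e+01] [ 0.3 -1.7  1.7] -0.0
[53.8 -0.8  0.7] [-0.  -0.1  0.2]
```

{"name": "play_rows", "arguments": {
  "deltas": [
    [0,0.01,0,0,0,0,0],
    [0,0.02,0,0,0,0,0],
    [0,0.03,-0.0005,0,0,0,0],
    [0,0.04,-0.0005,0,0,0,0],
    [0,0.048,-0.0005,0,0,0,0],
    [0,0.053,-0.0005,0,0,0,0],
    [0,0.0535,-0.0005,0,0,0,0]
  ]
}}

```text
time: 45.8
eef_pos: [0.6107, 0.1884, 0.0306]
eef_rot: [-180.0, -0.1, 88.0]
contact_force: [0.2, -2.5, 1.6]
grip_width: -0.0
```

{"name": "play_rows", "arguments": {
  "deltas": [
    [0,-0.03,0,0,0,0,0],
    [0,-0.06,0,0,0,0,0],
    [0,-0.08,0,-0.04,0,0,0],
    [0,-0.08,0,-0.08,0,0,0],
    [0,-0.06,-0.05,-0.1,0,0,0],
    [0,-0.04,-0.1,-0.1,0,0,0],
    [0,-0.01,-0.14,-0.1,0,0,0],
    [0,-0.01,-0.14,-0.1,0,0,0]
  ]
}}

```text
time: 46.8
eef_pos: [0.4684, 0.1854, 0.1309]
eef_rot: [-180.0, -0.2, 88.3]
contact_force: [0.3, -0.3, 0.4]
grip_width: 0.0002
```

```bash
python3 - <<'E'
from h import *
st()
for u,v in((327,322),(345,460)):print(p2w("top",u/1.5,v/1.5,.008))
b=grab("top");s=cv2.imread("last_top.png")
m=cv2.cvtColor(b,cv2.COLOR_BGR2HSV)
for n,lo,hi in(("y",22,32),("b",105,125)):
  q=(m[...,0]>lo)&(m[...,0]<hi)&(m[...,1]>170);q[:, :110]=0;q[:,240:]=0;q[:140]=0;q[185:]=0
  y,x=np.where(q);print(n,len(x),p2w("top",(x.min()+x.max())/2,(y.min()+y.max())/2,.07) if len(x) else 0)
E
```

```text
46.8 [0.4684 0.1854 0.1309] [-180.    -0.2   88.3] [ 0.3 -0.3  0.4] 0.0002
[0.48432007 0.1402086  0.008     ]
[0.25843579 0.11016913 0.008     ]
y 108 [0.61867958 0.34955596 0.07      ]
b 23 [0.62552637 0.29817913 0.07      ]
```

Jars are in. Now I work out the door sweep.

```bash
cat >> h.py <<'E'
H=np.array([.5705,.1736])
def door(th,r=.058,o=.018):
    a=np.radians(-2.2-th);u=np.array([np.cos(a),np.sin(a)]);n=np.array([np.sin(a),-np.cos(a)])
    return H+r*u+o*n
E
python3 - <<'E'
from h import *
d(.507,.207,.08,87.8);d(.507,.207,.026,87.8)
print(door(165),door(0))
E
```

```text
[23.7 36.6 50.9] [ 0.  -0.2  0.4]
[ 23.5  36.6 104.9] [ 0.  -0.2  0.4]
[0.50995346 0.17830288] [0.62776627 0.15338677]
```

{"name": "play_rows", "arguments": {
  "deltas": [
    [0,0.012,0.018,0,0,0,0],
    [0,0.0235,0.0365,0.02,0,0,0.4],
    [0,0.0235,0.0365,0.05,0,0,0.4],
    [0,0.0235,0.0365,0.085,0,0,0.4],
    [0,0.0235,0.0365,0.104,0,0,0.4],
    [0,0.0235,0.0365,0.104,0,0,0.4]
  ]
}}

```text
time: 47.6
eef_pos: [0.5063, 0.2063, 0.0252]
eef_rot: [-179.8, -0.1, 87.8]
contact_force: [0.9, -0.0, 0.1]
grip_width: -0.0
```

```bash
python3 - <<'E'
from h import *
st();s=ctrl.get_state();R=Ro.from_euler("xyz",s["eef_rot"],degrees=True)
for t in range(165,50,-11):
  p=door(t);print(t,np.round(1000*R.inv().apply(np.array([*p,.026])-s["eef_pos"]),1))
E
```

```text
47.6 [0.5063 0.2063 0.0252] [-1.798e+02 -1.000e-01  8.780e+01] [ 0.9 -0.   0.1] -0.0
165 [-27.9   4.7  -0.9]
154 [-39.5   5.4  -0.9]
143 [-50.8   8.3  -1. ]
132 [-61.3  13.3  -1. ]
121 [-70.7  20.1  -1. ]
110 [-78.6  28.7  -1.1]
99 [-84.7  38.6  -1.1]
88 [-88.8  49.5  -1.2]
77 [-90.8  61.   -1.2]
66 [-90.5  72.6  -1.2]
55 [-88.1  84.   -1.3]
```

{"name": "play_rows", "arguments": {
  "deltas": [
    [0,-0.014,0.003,-0.001,0,0,0],
    [0,-0.028,0.005,-0.001,0,0,0],
    [0,-0.04,0.005,-0.001,0,0,0],
    [0,-0.051,0.008,-0.001,0,0,0],
    [0,-0.061,0.013,-0.001,0,0,0],
    [0,-0.071,0.02,-0.001,0,0,0],
    [0,-0.079,0.029,-0.001,0,0,0],
    [0,-0.085,0.039,-0.001,0,0,0],
    [0,-0.089,0.05,-0.001,0,0,0]
  ]
}}

```text
time: 48.72
eef_pos: [0.5534, 0.115, 0.0256]
eef_rot: [-179.8, -0.1, 87.8]
contact_force: [-2.0, 1.0, -1.1]
grip_width: -0.0
```

```bash
python3 - <<'E'
from h import *
st();s=ctrl.get_state();R=Ro.from_euler("xyz",s["eef_rot"],degrees=True)
for t in [77,66,55,44,33,22,11,5,0]:
  p=door(t,o=.017);print(t,np.round(1000*R.inv().apply(np.array([*p,.026])-s["eef_pos"]),1))
E
```

```text
48.725 [0.5534 0.115  0.0256] [-1.798e+02 -1.000e-01  8.780e+01] [-2.   1.  -1.1] -0.0
77 [-1.2 11.3 -0.4]
66 [-0.7 22.9 -0.5]
55 [ 1.9 34.2 -0.5]
44 [ 6.7 44.7 -0.5]
33 [13.4 54.2 -0.5]
22 [21.7 62.2 -0.6]
11 [31.5 68.5 -0.6]
5 [37.2 71.1 -0.6]
0 [42.2 72.8 -0.6]
```

{"name": "play_rows", "arguments": {
  "deltas": [
    [0,-0.001,0.011,0,0,0,0],
    [0,-0.001,0.023,0,0,0,0],
    [0,0.002,0.034,0,0,0,0],
    [0,0.007,0.045,0,0,0,0],
    [0,0.013,0.054,0,0,0,0],
    [0,0.022,0.062,0,0,0,0],
    [0,0.031,0.068,0,0,0,0],
    [0,0.037,0.071,0,0,0,0],
    [0,0.037,0.071,0,0,0,0]
  ]
}}

```text
time: 49.85
eef_pos: [0.626, 0.1499, 0.0255]
eef_rot: [-179.8, -0.1, 87.8]
contact_force: [-0.9, 0.3, 0.1]
grip_width: -0.0004
```

{"name": "play_rows", "arguments": {
  "deltas": [
    [0,0.003,0,0,0,0,0],
    [0,0.006,0,0,0,0,0],
    [0,0.008,0,0,0,0,0],
    [0,0.008,0,0,0,0,0]
  ]
}}

```text
time: 50.35
eef_pos: [0.6264, 0.1572, 0.0257]
eef_rot: [-179.8, -0.1, 87.8]
contact_force: [0.4, -3.6, 1.1]
grip_width: -0.0
```

{"name": "play_rows", "arguments": {
  "deltas": [
    [0,0.002,0,0,0,0,0],
    [0,0.003,0,0,0,0,0],
    [0,0.003,0,0,0,0,0]
  ]
}}

```text
time: 50.72
eef_pos: [0.6264, 0.1574, 0.0257]
eef_rot: [-179.8, 0.2, 87.7]
contact_force: [-1.2, -10.8, 1.5]
grip_width: -0.0002
```

{"name": "play_rows", "arguments": {
  "deltas": [
    [0,-0.03,0,0,0,0,0],
    [0,-0.06,0,-0.03,0,0,0],
    [0,-0.12,0,-0.08,0,0,0],
    [0,-0.17,-0.03,-0.12,0,0,0],
    [0,-0.22,-0.06,-0.15,0,0,0],
    [0,-0.27,-0.1,-0.15,0,0,0],
    [0,-0.31,-0.14,-0.15,0,0,0],
    [0,-0.31,-0.14,-0.15,0,0,0]
  ]
}}

```text
time: 51.72
eef_pos: [0.4731, -0.1479, 0.1782]
eef_rot: [-179.9, 0.2, 87.5]
contact_force: [0.3, -0.2, -0.7]
grip_width: 0.0002
```

```bash
python3 - <<'E'
from h import *
st()
a=grab("scene");b=grab("top")
im=np.hstack([cv2.resize(a[125:215,265:395],(430,298),interpolation=2),cv2.resize(b[130:220,85:245],(530,298),interpolation=2)])
im=np.vstack([cv2.resize(a[125:215,265:395],(748,518),interpolation=2)[:,:],])
t=cv2.resize(b[130:220,85:245],(780,439),interpolation=2)
im=np.vstack([cv2.resize(a[130:215,265:390],(441,300),interpolation=2),cv2.resize(b[138:202,150:244],(441,300),interpolation=2)])
im2=np.vstack([cv2.resize(a[150:195,285:345],(350,300),interpolation=2),cv2.resize(b[135:205,88:170],(350,300),interpolation=2)])
save(np.hstack([im,im2]),"final")
E
```

```text
51.725 [ 0.4731 -0.1479  0.1782] [-179.9    0.2   87.5] [ 0.3 -0.2 -0.7] 0.0002
```

View pics/final.png

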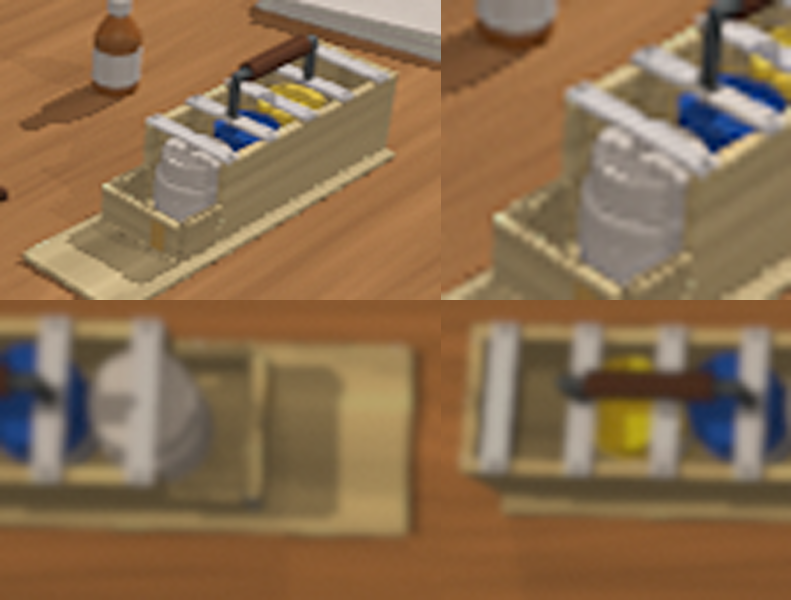

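The final picture shows the door shut and parallel to the mouth (bottom-left (255,420)). White, blue and yellow stand in line, upright and lidded. The door stopped hard at 10.8 N with no further motion, and the arm is clear. I'll hand in.

```bash
python3 -c "
from station import ctrl
print(ctrl.close_job())"
```

```text
the job is handed in; nothing more can be done
None
```

I've handed in the job at about 52 s. The yellow, blue (middle-sized) and white jars are closed with their own lids and stand in single file in the carrier, and the end door is shut. The red and green jars were absent, so I left their lids where they were.

**Last checks:**
- **Jars:** In the final picture all three stand upright with lids on. The last one pushed in, white, sits about 53 mm in from the mouth by my estimate from the arm position.
- **Door:** It stopped hard, at 10.8 N with no further movement, and looks parallel to the mouth.
- **Robot:** The arm was well clear of everything at hand-in.
- **Bystanders:** I never touched the comb, brush or bottle, but I did not measure their positions at the end.

**What went wrong on the way:**
- **First yellow push:** The finger linkage leaned lightly on the lid, so I backed off.
- **Hand turn:** While turning the hand, joint 6 reached its limit and dragged the arm off its path; I turned it the other way instead.
- **Blue lid:** It caught on the neck at 13 N and needed a 2.5 mm shift.
- **Lid seating:** Yellow and blue met resistance at full depth. White reached the same depth with almost no upward force, so I judged it from depth and the picture only.

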